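Unstack the waste-sorting containers onto their felt pads

TASK

The four small waste-sorting containers came back from the recycling yard piled two and two; take the piles apart and stand each container upright in the middle of the grey felt pad of its own shape and size, the two boxes lined up with the edges of their pads. Carry them one at a time, upper one first, keep hold of each until it is down, and do not tip any over. Leave the bowl of button cells and the bulb in its sleeve where they are.

Things in the scene. Friction and masses are not known exactly. Their poses are not given: they have to be found in the camera images.
- box_oblong: white plastic battery box, oblong, 112 mm long (x) by 60 mm wide (y), 42 mm high, lid closed and flat, a dark line round it, about 220 g. At the start it stands on the shelf, with one of the two small containers on top of it. Rigid, closed, loose; stands upright. Origin: centre of its underside, z up
- tin_large: large round steel tin, 66 mm across, 42 mm high, flat lid, about 180 g. At the start it stands on the shelf, with the other small container on top of it. Rigid, closed, loose; stands upright. Origin: centre of its underside, z up
- tin_small: small round aluminium tin, 44 mm across, 34 mm high, flat lid with a small dark slot, about 90 g. At the start it stands on the battery box or on the large tin, roughly central (its underside 42 mm above the shelf). Rigid, closed, loose; stands upright. Origin: centre of its underside, z up
- box_square: small square brown wooden box, 44 by 44 mm (x, y), 34 mm high, flat lid, about 70 g. At the start it stands on whichever of the battery box and the large tin does not carry the small tin, roughly central (its underside 42 mm above the shelf); its corners overhang the large tin by a few mm when it is on it. Rigid, closed, loose; stands upright. Origin: centre of its underside, z up
- pad_oblong: thin dark-grey felt pad stuck to the shelf, 4 mm thick, oblong, 134 mm (x) by 82 mm (y). Origin: centre of its underside, on the shelf top (its felt top is 4 mm above). z up. Fixed, never covered at the start
- pad_round_large: thin dark-grey felt pad stuck to the shelf, 4 mm thick, round, the larger of the two round ones, 88 mm across. Origin: centre of its underside, on the shelf top (its felt top is 4 mm above). z up. Fixed, never covered at the start
- pad_round_small: thin dark-grey felt pad stuck to the shelf, 4 mm thick, round, the smaller of the two round ones, 66 mm across. Origin: centre of its underside, on the shelf top (its felt top is 4 mm above). z up. Fixed, never covered at the start
- pad_square: thin dark-grey felt pad stuck to the shelf, 4 mm thick, square, 66 by 66 mm (x, y). Origin: centre of its underside, on the shelf top (its felt top is 4 mm above). z up. Fixed, never covered at the start
- bowl: white ceramic bowl, 104 mm across the rim, 45 mm high, with steel button cells in it; loose on the shelf. To be left alone. Origin: centre of its underside
- bulb: compact fluorescent bulb lying in a clear plastic box sleeve 118 mm long (x), 52 mm wide (y), 50 mm high; loose on the shelf. To be left alone. Origin: centre of its underside
There are look-alikes about, which are no part of the job. What is shaped like the pad_square but purple or turquoise is not meant. What is shaped like the box_oblong but turquoise is not meant.

How it is judged (in metres and radians):
At the end, for the whole second after the job is handed in: Each container stands upright, at rest and released on the felt of its own pad (underside within 4 mm of it), centre within 10 mm of the pad's centre; the oblong box within 0.2 rad of its pad's long direction, the square box within 0.2 rad of its pad's sides (any quarter turn) (horizontal distance between box_oblong and pad_oblong below 0.01 m and z of box_oblong in the frame of pad_oblong below 0.008 m and angle between each of box_oblong, tin_large, tin_small, box_square's own z axis and vertical below 0.08 rad and linear speed of each of box_oblong, tin_large, tin_small, box_square below 0.02 m/s and horizontal distance between tin_large and pad_round_large below 0.01 m and z of tin_large in the frame of pad_round_large below 0.008 m and horizontal distance between tin_small and pad_round_small below 0.01 m and z of tin_small in the frame of pad_round_small below 0.008 m and horizontal distance between box_square and pad_square below 0.01 m and z of box_square in the frame of pad_square below 0.008 m and angle between the x axis of box_oblong and the x axis of pad_oblong, either way round below 0.2 rad and (angle between the x axis of box_square and the x axis of pad_square, either way round below 0.2 rad or angle between the x axis of box_square and the y axis of pad_square, either way round below 0.2 rad)); the robot touches nothing.
It fails at once if a container was more than 22 mm above the shelf, over 30 mm from where it began, and not in the gripper (dropped, put on something else, or carried along on the one below) ((distance of box_oblong from where it was at the start of the episode above 0.03 m and height (world z) of box_oblong above 0.022 m and contact force between the fingers and box_oblong below 0.01 N) or (distance of tin_large from where it was at the start of the episode above 0.03 m and height (world z) of tin_large above 0.022 m and contact force between the fingers and tin_large below 0.01 N) or (distance of tin_small from where it was at the start of the episode above 0.03 m and height (world z) of tin_small above 0.022 m and contact force between the fingers and tin_small below 0.01 N) or (distance of box_square from where it was at the start of the episode above 0.03 m and height (world z) of box_square above 0.022 m and contact force between the fingers and box_square below 0.01 N)).
It fails at once if a container was tipped over (angle between any of box_oblong, tin_large, tin_small, box_square's own z axis and vertical above 0.6 rad).
It fails at once if the bowl of button cells was shifted by more than 15 mm or tipped (distance of bowl from where it was at the start of the episode above 0.015 m or angle between bowl's own z axis and vertical above 0.3 rad).
It fails at once if the bulb in its sleeve was shifted by more than 15 mm or tipped (distance of bulb from where it was at the start of the episode above 0.015 m or angle between bulb's own z axis and vertical above 0.3 rad).
It also fails if it takes over 120 s, if anything falls off the work surface, if the arm or the gripper's body presses on something with over 40 N, if the wrist force passes 120 N, or if a joint passes its speed limit or range.

ROBOT

A 7-joint arm with a two-finger parallel gripper is mounted at the origin on the work surface. World frame = base frame: x ahead of the robot, y to its left, z up, the work surface at z = 0. Lengths are in m, angles in degrees, forces in N, time in s.
With the tool pointing down it reaches from about 0.425 to 0.875 m from the base axis. Payload 4.7 kg.
Tool frame: the origin (TCP) lies on the centre line of the jaws, within the pads' length; the fingertips stand 25 mm ahead of it and the grasp point (between the pads) lies 6 mm ahead of it; z points along the fingers, y is the direction in which the jaws open and shut (so a half turn about z gives the same grasp; the last joint's range is limited). The gripper opens to 87 mm and grips with 3 to 60 N. Pads are 19 mm wide; open, the fingers measure 117 mm over their backs; the gripper's body (75 mm by 190 mm) begins 51 mm behind the grasp point.
Start: joints at [-62.733, 18.392, -4.016, 83.108, 1.295, 78.541, -3.26], TCP at [0.29, 0.582, 0.248] pointing down, gripper open.
Joint ranges: [-163.93, 163.93], [-17.29, 119.83], [-79.2, 71.16], [3.27, 140.29], [-89.18, 269.18], [5.43, 117.66], [-154.24, 154.24]. Speed limits (degrees/s): [147.25, 147.25, 180, 180, 180, 180, 180].

INTERFACE

Orientations are given as [roll, pitch, yaw] about the fixed x, y, z axes, in that order (R = Rz(yaw) Ry(pitch) Rx(roll)).
In Python, from cell import env gives the robot as it stands.
- The arm moves only by the shell command python3 -m creep 'ROWS' [OPENING] [FORCE]. ROWS is JSON, a list of rows, each an object of numbers: "tx", "ty", "tz": the shift along the tool's x, y, z in m; "rx", "ry", "rz": the turn, a rotation vector about the tool's x, y, z in degrees. In form: [{"tx": .., "ty": .., "tz": .., "rx": .., "ry": .., "rz": ..}, ...]. A call has 1 to 20 rows; each row shifts and turns the commanded pose from where the row before left it, along the tool's axes as they then stand; what a row does not reach is not made up. A row lasts 1/8 s, in which the tool goes at most 62.5 mm and 10.7 degrees, less where a joint would pass 70% of its speed; a pose out of reach is approached as far as the arm can. A call is refused whole if a number of a shift passes 0.0625 or a number of a turn 10.7, either way. A call with a gripper value outside its range is refused whole. OPENING is the finger opening in m, from 0 to 0.087, set as the call begins (- or left out, the last holds). The fingers move at their own pace and stop on an object; FORCE is the grip in N (left out, the last holds). Time passes only in rows, so rows that do not move let the fingers close. It gives the time, the measured TCP pose, the force and the opening at its end, in the units of the state.
- env.get_obs(): the state, without advancing time (a new reading comes with each control period).
- env.read_camera(name): name is "scene" or "top" or "wrist"; returns a dict with "pixels" (420x560x3 uint8, red, green, blue), "intrinsics" (3x3 intrinsics, pixels), "R" (3x3) and "t" (3): a world point X has camera coordinates R X + t. Camera axes: x right, y down, z forward; pixel columns grow to the right and rows downward; lengths in m; the calibration is good to about 2 mm. A picture is of the moment at which its call begins. There is no depth.
- env.sign_off(): hands the job in, once; it reports no verdict.
The state is a dict: "time_s": time; "qpos": joint angles; "joint_velocities": joint speeds; "effort": joint torques, N m; "tool_pos": TCP position; "tool_rot": TCP orientation; "force": force on the tool from outside, world axes, zero at the start; "wrist_torque": the same for the moment, N m; "grip_width": finger opening in m.
Only numpy, scipy, OpenCV 4.12 (cv2) and the standard library are available. Lean on these libraries where they do the work, as an engineer would, in place of code of your own. Each camera call takes 0.05 s, during which the arm holds its last target.

## Working session

There is one attempt and no reset: what is moved stays moved. The work goes in short steps, Python scripts to look and compute and a shell command to move; the robot and the scene stay as the last step left them, time stands still between calls to the robot, and variables do not carry over. Pictures are saved under pics/ and viewed, and the job is handed in when it is done.

```bash
ls; mkdir -p pics; python3 - <<'E'
from cell import env
import cv2
o=env.get_obs()
for k in o: print(k,o[k])
for n in ("scene","top","wrist"):
    c=env.read_camera(n); cv2.imwrite(f"pics/{n}0.png",c["pixels"][:,:,::-1]); print(n,c["intrinsics"].tolist(),c["R"].round(3).tolist(),c["t"])
E
```

```text
pics
time_s 0.0
qpos [-62.73134595  18.43820544  -4.01308247  83.1739446    1.29433407
  78.53764879  -3.25797549]
joint_velocities [-0.04539381 -0.01562872  0.01670148 -0.09257293 -0.00388478 -0.09154708
  0.06809106]
effort [-1.49825128e-04 -4.91297185e+01 -4.03919024e-01 -3.12520730e+01
 -6.38848683e-02  4.39469505e-02  1.77060856e-04]
tool_pos [0.28947895 0.58144477 0.24647917]
tool_rot [-1.79895390e+02  5.66624831e-03  1.53540647e+02]
force [ 0.51907552  0.22930475 -0.31826006]
wrist_torque [ 4.08557379e-03 -2.00023589e-02  2.08177398e-05]
grip_width 0.08675096668825973
scene [[380.5491909139711, 0.0, 271.3414894757262], [0.0, 380.5491909139711, 211.5686643462265], [0.0, 0.0, 1.0]] [[-0.662, 0.75, 0.007], [0.636, 0.566, -0.524], [-0.396, -0.342, -0.852]] [ 0.32658781 -0.31739398  1.26150504]
top [[413.0355921783454, 0.0, 279.98823605460836], [0.0, 413.0355921783454, 208.02941133730573], [0.0, 0.0, 1.0]] [[-0.076, -0.997, 0.003], [-0.973, 0.074, -0.217], [0.216, -0.02, -0.976]] [0.04138123 0.52749051 1.04656813]
wrist [[360.3546577813199, 0.0, 284.21655045218796], [0.0, 360.3546577813199, 214.42581044078975], [0.0, 0.0, 1.0]] [[0.445, 0.896, -0.001], [0.864, -0.429, 0.265], [0.237, -0.119, -0.964]] [-0.650878   -0.03259166  0.38929013]
```

View pics/top0.png

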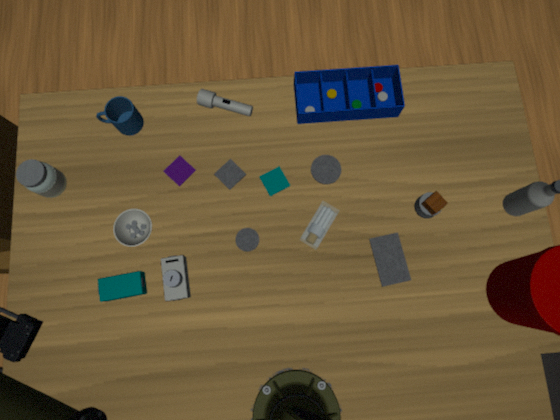

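View pics/scene0.png

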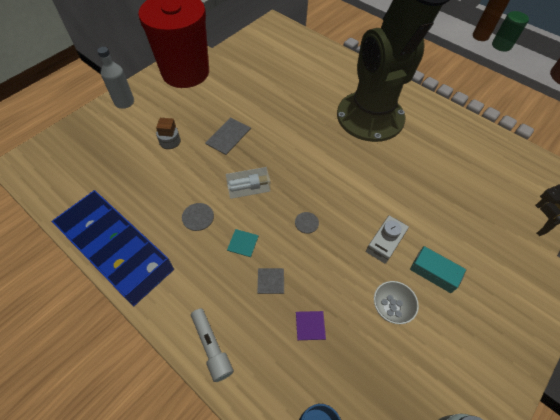

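View pics/wrist0.png

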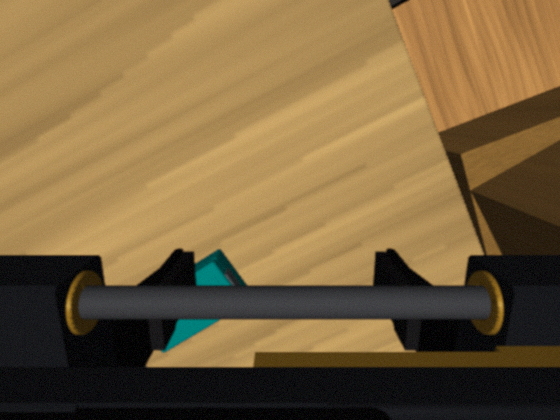

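Candidates in the top image:
- **Grey pads:** round small (247,239), round large (326,169), square (230,174), oblong (390,260).
- **Look-alikes to avoid:** purple square (180,170), turquoise square (275,181), turquoise box (122,286).
- **Piles:** white box with the small tin on it (174,277), and large tin with the brown box on it (432,205).
- **Leave alone:** bowl (132,228), bulb (320,225).

I'll check the choices in a close crop next.

```bash
cat > h.py <<'E'
from cell import env
import cv2, numpy as np
def ray(c,u,v,z):
    K,R,t=c["intrinsics"],np.array(c["R"]),np.array(c["t"])
    d=R.T@np.linalg.inv(K)@np.array([u,v,1.]); C=-R.T@t
    return (C+d*(z-C[2])/d[2])[:2]
def crop(c,name,u0,u1,v0,v1,s):
    im=c["pixels"][v0:v1,u0:u1,::-1]
    cv2.imwrite("pics/"+name,cv2.resize(im,None,fx=s,fy=s,interpolation=cv2.INTER_CUBIC))
def blobmask(c,m,seed):
    n,l,st,ce=cv2.connectedComponentsWithStats(m.astype(np.uint8))
    d=np.linalg.norm(ce[1:]-seed,axis=1)+1e3*(st[1:,4]<60); i=1+d.argmin()
    return l==i
def plane_contour(c,m,z):
    cs,_=cv2.findContours(m.astype(np.uint8),cv2.RETR_EXTERNAL,cv2.CHAIN_APPROX_NONE)
    k=max(cs,key=cv2.contourArea)[:,0,:]
    return np.array([ray(c,u,v,z) for u,v in k],np.float32)
E
python3 - <<'E'
from h import *
t=env.read_camera("top"); s=env.read_camera("scene")
crop(t,"ta.png",80,280,145,305,4); crop(t,"tb.png",290,470,140,300,4)
cv2.imwrite("pics/s.png",cv2.resize(s["pixels"][100:310,130:450,::-1],None,fx=2.5,fy=2.5))
for nm,c,seeds in (("top",t,dict(rs=(247,239),rl=(326,169),sq=(230,174),ob=(390,260))),("scene",s,dict(rs=(307,222),rl=(198,216),sq=(271,281),ob=(229,136)))):
    hsv=cv2.cvtColor(c["pixels"],cv2.COLOR_RGB2HSV)
    m=(hsv[...,1]<50)&(hsv[...,2]<150)&(hsv[...,2]>50)
    for k,sd in seeds.items():
        b=blobmask(c,m,sd); P=plane_contour(c,b,.004)
        (x,y),(w,h),a=cv2.minAreaRect(P*1000); M=cv2.moments(P*1000)
        print(nm,k,round(M["m10"]/M["m00"],1),round(M["m01"]/M["m00"],1),"rect",round(x,1),round(y,1),round(w,1),round(h,1),round(a,1),"px",np.argwhere(b).mean(0)[::-1].round(1))
E
```

```text
top rs 460.4 97.9 rect 460.8 97.6 61.0 61.2 85.6 px [246.9 239.1]
top rl 645.7 -139.2 rect 645.7 -139.0 83.3 84.3 84.7 px [325.6 169. ]
top sq 652.3 135.7 rect 651.7 136.3 65.1 63.4 40.4 px [229.7 173.7]
top ob 376.6 -287.7 rect 376.6 -287.7 132.5 81.1 8.1 px [389.6 259.2]
scene rs 459.6 98.2 rect 459.1 97.9 63.3 63.3 41.6 px [306.4 222.2]
scene rl 644.8 -138.7 rect 644.8 -138.3 86.2 84.0 86.2 px [197.3 216.3]
scene sq 651.0 136.2 rect 650.2 135.5 63.6 63.6 41.6 px [270.5 280.5]
scene ob 376.6 -287.0 rect 376.7 -286.4 132.4 80.4 7.9 px [227.7 135.6]
```

View crops.

View pics/ta.png

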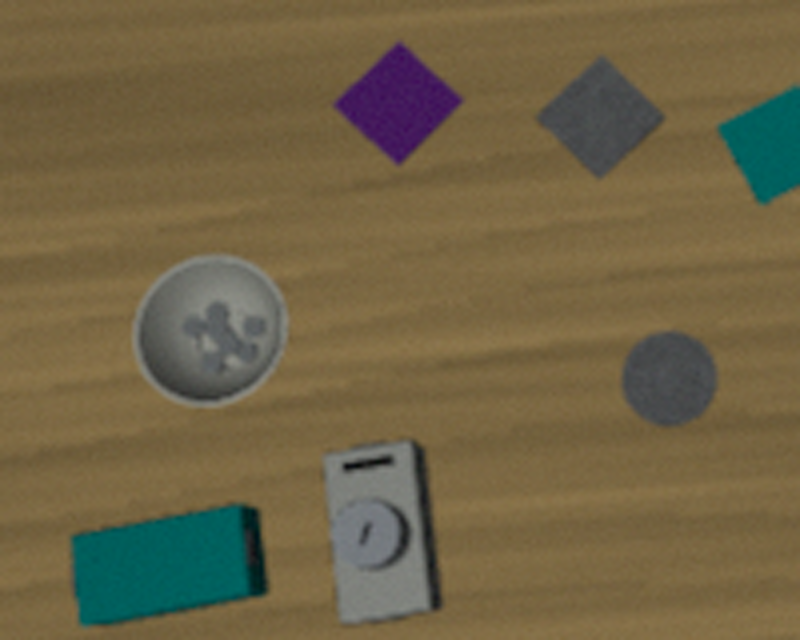

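View pics/tb.png

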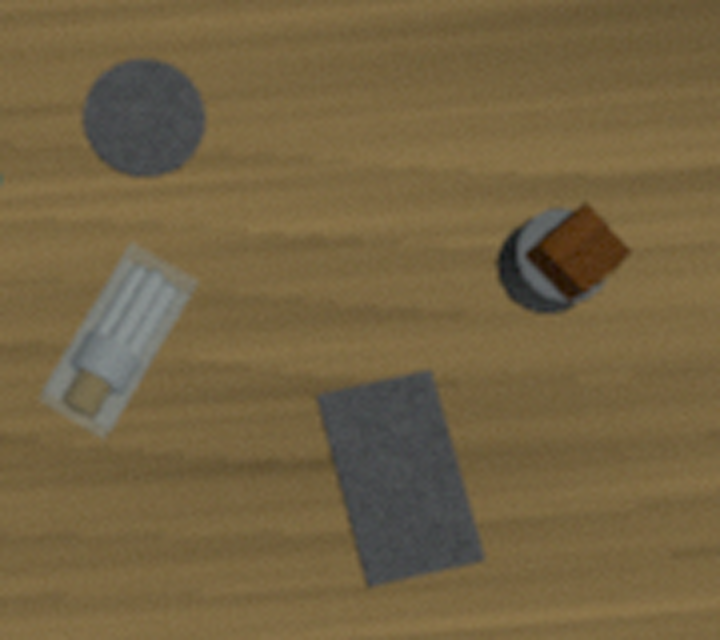

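View pics/s.png

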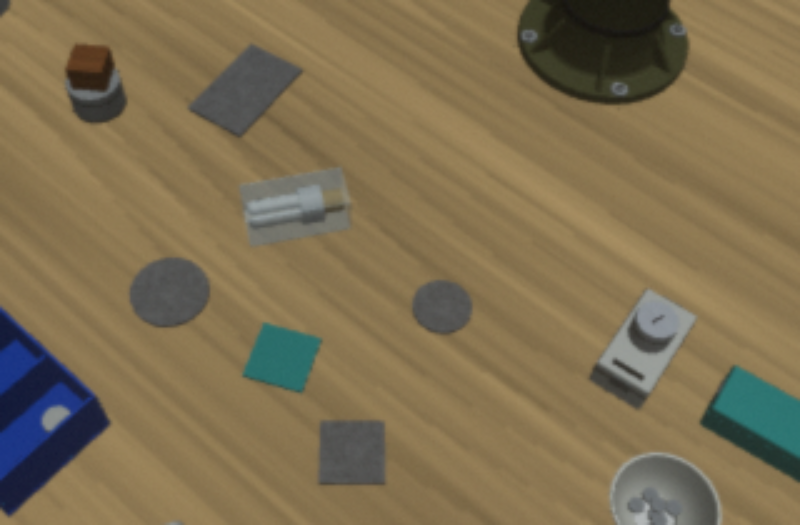

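```bash
python3 - <<'E'
from h import *
t=env.read_camera("top"); s=env.read_camera("scene")
A=[cv2.resize(t["pixels"][v:v+54,u:u+50,::-1],(400,432),interpolation=cv2.INTER_CUBIC) for u,v in((150,252),(408,180))]
B=[cv2.resize(s["pixels"][v:v+54,u:u+50,::-1],(400,432),interpolation=cv2.INTER_CUBIC) for u,v in((363,212),(145,105))]
cv2.imwrite("pics/p1.png",cv2.convertScaleAbs(np.hstack(A),alpha=1.4)); cv2.imwrite("pics/p2.png",cv2.convertScaleAbs(np.hstack(B),alpha=1.2))
E
```

```text
(no output)
```

View pics/p1.png

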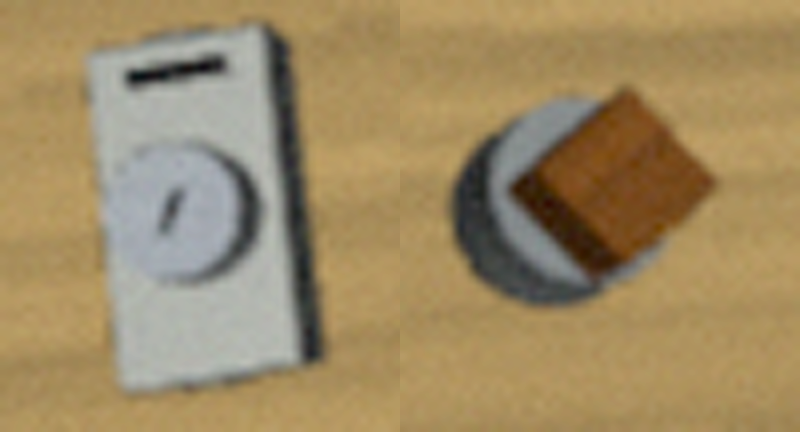

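View pics/p2.png

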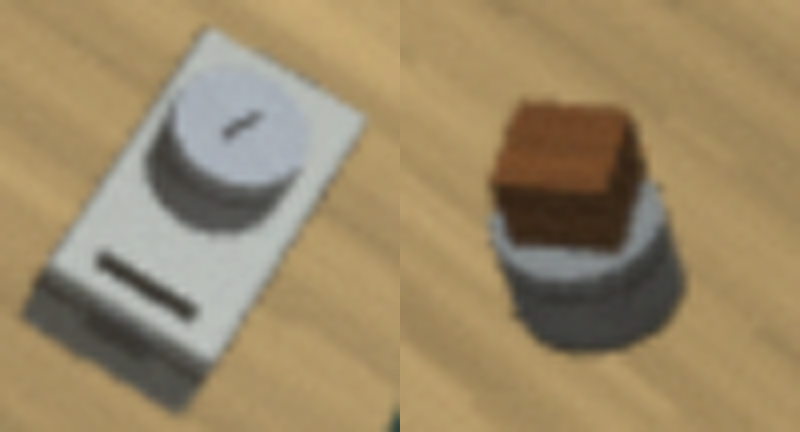

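```bash
python3 - <<'E'
from h import *
t=env.read_camera("top"); s=env.read_camera("scene")
def P(c,o,pts,z):
    return np.array([ray(c,o[0]+(x+.5)/8-.5,o[1]+(y+.5)/8-.5,z) for x,y in pts])*1000
def rep(n,p):
    p=p.astype(np.float32); print(n,p.mean(0).round(1),[round(float(v),1) for v in (*np.linalg.norm(np.roll(p,-1,0)-p,axis=1),*np.degrees(np.arctan2(*(p[1]-p[0])[::-1])).ravel(),*np.degrees(np.arctan2(*(p[2]-p[1])[::-1])).ravel())])
print("tin",P(t,(150,252),[(173,212)],.076),P(s,(363,212),[(242,125)],.076))
rep("box t",P(t,(150,252),[(90,55),(265,25),(300,358),(125,390)],.042))
rep("box s",P(s,(363,212),[(207,28),(367,118),(212,362),(48,265)],.042))
rep("sq t",P(t,(408,180),[(227,88),(318,182),(225,253),(133,165)],.076))
rep("sq s",P(s,(145,105),[(123,102),(233,110),(212,192),(95,182)],.076))
# large tin: bottom / top ellipse side estimates
for z,pts in ((.0,[(52,210),(150,305)]),): print(P(t,(408,180),pts,z))
print("tinL lid t",P(t,(408,180),[(175,190)],.042), "s",P(s,(145,105),[(180,215)],.042))
E
```

```text
tin [[364.91521234 289.93359319]] [[363.91087019 290.75947675]]
box t [368.9 291.3] [58.0, 108.9, 56.9, 109.3, -84.6, -175.5]
box s [368.8 292.7] [57.9, 108.8, 57.4, 109.2, 95.4, 4.8]
sq t [ 512.8 -410.3] [42.2, 40.5, 40.8, 42.4, -143.8, 121.9]
sq s [ 509.2 -408.7] [42.1, 41.9, 44.1, 41.2, 126.1, 38.5]
[[ 519.57364375 -377.98328403]
 [ 483.08339228 -407.2780738 ]]
tinL lid t [[ 514.86692002 -405.97311955]] s [[ 512.37768328 -408.64721474]]
```

```bash
cat > d.py <<'E'
import sys,json
from cell import env
import numpy as np
from scipy.spatial.transform import Rotation as Ro
x,y,z,yaw=map(float,sys.argv[1:5]); o=env.get_obs()
R=Ro.from_euler("xyz",o["tool_rot"],degrees=True); p=np.array(o["tool_pos"])
d=R.inv().apply(np.array([x,y,z])-p)
rv=(R.inv()*Ro.from_euler("xyz",[180,0,yaw],degrees=True)).as_rotvec(degrees=True)
print("pos",p.round(4),"rot",np.round(o["tool_rot"],2),"w",round(o["grip_width"],4),"F",np.round(o["force"],1),"t",round(o["time_s"],2))
print("d tool",d.round(4),"turn",rv.round(2),"q",np.round(o["qpos"],0))
E
python3 d.py .3645 .2903 .16 153.54
```

```text
pos [0.2896 0.5819 0.2475] rot [-180.      0.    153.54] w 0.0872 F [-0.   0.2  0.5] t 0.45
d tool [-0.197  -0.2277  0.0875] turn [-0.  0.  0.] q [-63.  18.  -4.  83.   1.  79.  -3.]
```

```bash
python3 -m creep '[{"tx":-0.01,"ty":-0.012,"tz":0.004},{"tx":-0.02,"ty":-0.024,"tz":0.008},{"tx":-0.03,"ty":-0.034,"tz":0.0125},{"tx":-0.03,"ty":-0.034,"tz":0.0125},{"tx":-0.03,"ty":-0.034,"tz":0.0125},{"tx":-0.03,"ty":-0.034,"tz":0.0125},{"tx":-0.027,"ty":-0.031,"tz":0.0125},{"tx":-0.015,"ty":-0.017,"tz":0.009},{"tx":-0.005,"ty":-0.0077,"tz":0.004},{}]' 0.08; python3 d.py .3645 .2903 .072 153.54; python3 - <<'E'
from h import *
c=env.read_camera("wrist"); cv2.imwrite("pics/w1.png",c["pixels"][:,:,::-1])
E
```

```text
pos [0.2896 0.5819 0.2475] rot [-180.      0.    153.54] w 0.0872 F [-0.   0.2  0.5] t 0.45
d tool [-0.197  -0.2277  0.1755] turn [-0.  0.  0.] q [-63.  18.  -4.  83.   1.  79.  -3.]$[0]: bad value
```

View pics/w1.png

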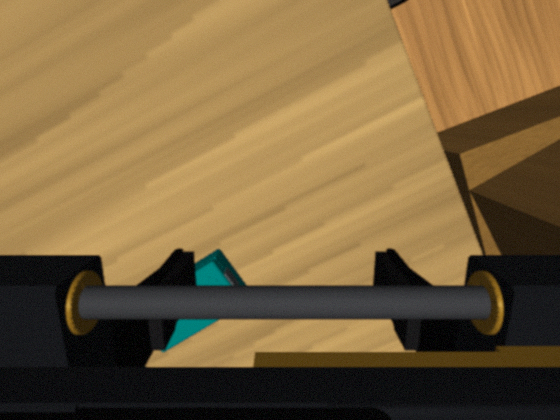

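The arm hasn't moved: the call was refused as "bad value". Each row probably needs all six keys.

```bash
python3 -m creep '[{"tx":-0.01,"ty":-0.012,"tz":0.004,"rx":0,"ry":0,"rz":0},{"tx":-0.02,"ty":-0.024,"tz":0.008,"rx":0,"ry":0,"rz":0},{"tx":-0.03,"ty":-0.034,"tz":0.0125,"rx":0,"ry":0,"rz":0},{"tx":-0.03,"ty":-0.034,"tz":0.0125,"rx":0,"ry":0,"rz":0},{"tx":-0.03,"ty":-0.034,"tz":0.0125,"rx":0,"ry":0,"rz":0},{"tx":-0.03,"ty":-0.034,"tz":0.0125,"rx":0,"ry":0,"rz":0},{"tx":-0.027,"ty":-0.031,"tz":0.0125,"rx":0,"ry":0,"rz":0},{"tx":-0.015,"ty":-0.017,"tz":0.009,"rx":0,"ry":0,"rz":0},{"tx":-0.005,"ty":-0.0077,"tz":0.004,"rx":0,"ry":0,"rz":0},{"tx":0,"ty":0,"tz":0,"rx":0,"ry":0,"rz":0}]' 0.08; python3 d.py .3645 .2903 .072 153.54; python3 - <<'E'
from h import *
c=env.read_camera("wrist"); cv2.imwrite("pics/w2.png",c["pixels"][:,:,::-1])
E
```

```text
time_s: 1.75
tool_pos: [0.3645, 0.2905, 0.1602]
tool_rot: [180.0, -0.0, 153.5]
force: [-0.2, 0.1, 0.2]
grip_width: 0.0801
pos [0.3645 0.2905 0.1602] rot [ 1.7998e+02 -1.0000e-02  1.5352e+02] w 0.0801 F [-0.2  0.1  0.2] t 1.75
d tool [-0.0001 -0.0002  0.0882] turn [ 0.02 -0.01 -0.02] q [-47.  -0.   5. 115.   0.  65.  22.]
```

View pics/w2.png

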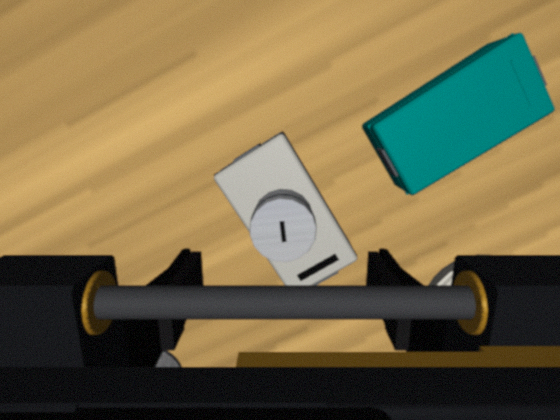

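Wrist view: small tin lid at (283,227), centred between the jaws. I'll cross-check it by ray before going down.

```bash
python3 - <<'E'
from h import *
c=env.read_camera("wrist")
print(ray(c,283,227,.076).round(4)); p=np.array([ray(c,*q,.042) for q in((283,132),(215,178),(355,258))])
print(p.round(4), ((p[1]+p[2])/2).round(4), np.degrees(np.arctan2(*(p[2]-p[0])[::-1])))
E
```

```text
[0.3622 0.2935]
[[0.3101 0.3193]
 [0.3172 0.2615]
 [0.4181 0.3267]] [0.3677 0.2941] 3.934722177210859
```

```bash
python3 -m creep '[{"tx":0,"ty":0,"tz":0.01,"rx":0,"ry":0,"rz":0},{"tx":0,"ty":0,"tz":0.018,"rx":0,"ry":0,"rz":0},{"tx":0,"ty":0,"tz":0.02,"rx":0,"ry":0,"rz":0},{"tx":0,"ty":0,"tz":0.02,"rx":0,"ry":0,"rz":0},{"tx":0,"ty":0,"tz":0.014,"rx":0,"ry":0,"rz":0},{"tx":0,"ty":0,"tz":0.006,"rx":0,"ry":0,"rz":0},{"tx":0,"ty":0,"tz":0,"rx":0,"ry":0,"rz":0}]'; python3 -m creep '[{"tx":0,"ty":0,"tz":0,"rx":0,"ry":0,"rz":0},{"tx":0,"ty":0,"tz":0,"rx":0,"ry":0,"rz":0},{"tx":0,"ty":0,"tz":0,"rx":0,"ry":0,"rz":0},{"tx":0,"ty":0,"tz":0,"rx":0,"ry":0,"rz":0},{"tx":0,"ty":0,"tz":0,"rx":0,"ry":0,"rz":0},{"tx":0,"ty":0,"tz":0,"rx":0,"ry":0,"rz":0}]' 0 20; python3 d.py .46 .098 .20 153.54
```

```text
time_s: 2.72
tool_pos: [0.3645, 0.2904, 0.0719]
tool_rot: [-180.0, -0.0, 153.6]
force: [-0.3, 0.1, 0.5]
grip_width: 0.0801
time_s: 3.48
tool_pos: [0.3646, 0.2902, 0.0722]
tool_rot: [-180.0, 0.0, 153.5]
force: [-0.7, -0.7, 2.6]
grip_width: 0.0434
pos [0.3646 0.2902 0.0722] rot [-180.      0.    153.54] w 0.0434 F [-0.7 -0.7  2.6] t 3.48
d tool [-0.1711 -0.1296 -0.1278] turn [-0.  0. -0.] q [-47.   6.   5. 120.  -1.  54.  22.]
```

```bash
python3 -m creep '[{"tx":0,"ty":0,"tz":-0.008,"rx":0,"ry":0,"rz":0},{"tx":0,"ty":0,"tz":-0.016,"rx":0,"ry":0,"rz":0},{"tx":0,"ty":0,"tz":-0.02,"rx":0,"ry":0,"rz":0},{"tx":-0.007,"ty":-0.005,"tz":-0.018,"rx":0,"ry":0,"rz":0},{"tx":-0.015,"ty":-0.012,"tz":-0.008,"rx":0,"ry":0,"rz":0},{"tx":-0.025,"ty":-0.019,"tz":0,"rx":0,"ry":0,"rz":0},{"tx":-0.03,"ty":-0.0226,"tz":0,"rx":0,"ry":0,"rz":0},{"tx":-0.03,"ty":-0.023,"tz":0,"rx":0,"ry":0,"rz":0},{"tx":-0.03,"ty":-0.023,"tz":0,"rx":0,"ry":0,"rz":0},{"tx":-0.02,"ty":-0.015,"tz":0.004,"rx":0,"ry":0,"rz":0},{"tx":-0.01,"ty":-0.007,"tz":0.01,"rx":0,"ry":0,"rz":0},{"tx":-0.004,"ty":-0.003,"tz":0.016,"rx":0,"ry":0,"rz":0},{"tx":0,"ty":0,"tz":0.02,"rx":0,"ry":0,"rz":0},{"tx":0,"ty":0,"tz":0.02,"rx":0,"ry":0,"rz":0},{"tx":0,"ty":0,"tz":0.012,"rx":0,"ry":0,"rz":0},{"tx":0,"ty":0,"tz":0,"rx":0,"ry":0,"rz":0}]'; python3 d.py .46 .098 .035 153.54;python3 - <<'E'
from h import *
t=env.read_camera("top"); crop(t,"t3.png",180,320,180,300,5)
c=env.read_camera("wrist"); cv2.imwrite("pics/w3.png",c["pixels"][:,:,::-1])
E
```

```text
time_s: 5.48
tool_pos: [0.4588, 0.0984, 0.0589]
tool_rot: [-179.9, -0.1, 153.6]
force: [0.1, -1.4, -1.5]
grip_width: 0.0433
pos [0.4588 0.0984 0.0589] rot [-1.799e+02 -1.000e-01  1.536e+02] w 0.0433 F [ 0.1 -1.4 -1.5] t 5.47
d tool [-0.0013  0.0002  0.0239] turn [-0.1  -0.1   0.06] q [-33.   7.  19. 120.  -3.  53.  51.]
```

View pics/w3.png

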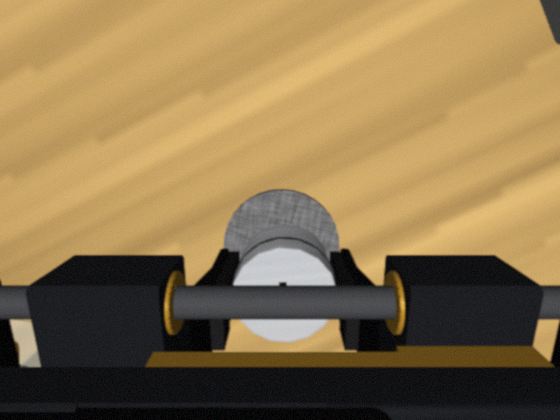

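The wrist view shows the tin held over the small round pad: lid centre about (284,289), pad showing above it. I'll check the in-hand offset by ray.

```bash
python3 - <<'E'
from h import *
c=env.read_camera("wrist")
print(ray(c,284,289,.063).round(4), ray(c,282,189,.004),ray(c,225,235,.004),ray(c,338,237,.004))
E
python3 -m creep '[{"tx":-0.001,"ty":0,"tz":0.008,"rx":0,"ry":0,"rz":0},{"tx":0,"ty":0,"tz":0.008,"rx":0,"ry":0,"rz":0},{"tx":0,"ty":0,"tz":0.005,"rx":0,"ry":0,"rz":0},{"tx":0,"ty":0,"tz":0.002,"rx":0,"ry":0,"rz":0},{"tx":0,"ty":0,"tz":0,"rx":0,"ry":0,"rz":0}]'; python3 d.py .46 .098 .035 153.54
```

```text
[0.4575 0.1014] [0.43034248 0.1137137 ] [0.43968081 0.0730889 ] [0.46917571 0.12977014]
time_s: 6.25
tool_pos: [0.4607, 0.0976, 0.0369]
tool_rot: [-180.0, -0.0, 153.5]
force: [-0.3, 0.3, -0.3]
grip_width: 0.0438
pos [0.4607 0.0976 0.0369] rot [-1.7999e+02 -1.0000e-02  1.5354e+02] w 0.0438 F [-0.3  0.3 -0.3] t 6.25
d tool [0.0009 0.     0.0019] turn [-0.01 -0.01 -0.  ] q [-33.  10.  19. 121.  -4.  50.  52.]
```

```bash
python3 -m creep '[{"tx":0,"ty":0,"tz":0.001,"rx":0,"ry":0,"rz":0},{"tx":0,"ty":0,"tz":0.001,"rx":0,"ry":0,"rz":0},{"tx":0,"ty":0,"tz":0.001,"rx":0,"ry":0,"rz":0},{"tx":0,"ty":0,"tz":0,"rx":0,"ry":0,"rz":0}]'; python3 d.py .46 .098 .034 153.54
```

```text
time_s: 6.75
tool_pos: [0.4609, 0.0977, 0.0342]
tool_rot: [180.0, 0.0, 153.5]
force: [-0.0, -0.2, 0.1]
grip_width: 0.0436
pos [0.4609 0.0977 0.0342] rot [1.7999e+02 1.0000e-02 1.5354e+02] w 0.0436 F [-0.  -0.2  0.1] t 6.75
d tool [ 0.0009 -0.0001  0.0002] turn [ 0.01  0.01 -0.  ] q [-33.  10.  19. 121.  -4.  50.  52.]
```

```bash
python3 -m creep '[{"tx":0,"ty":0,"tz":0,"rx":0,"ry":0,"rz":0},{"tx":0,"ty":0,"tz":0,"rx":0,"ry":0,"rz":0},{"tx":0,"ty":0,"tz":0,"rx":0,"ry":0,"rz":0},{"tx":0,"ty":0,"tz":0,"rx":0,"ry":0,"rz":0},{"tx":0,"ty":0,"tz":-0.01,"rx":0,"ry":0,"rz":0},{"tx":0,"ty":0,"tz":-0.03,"rx":0,"ry":0,"rz":0},{"tx":0,"ty":0,"tz":-0.04,"rx":0,"ry":0,"rz":0},{"tx":0,"ty":0,"tz":-0.04,"rx":0,"ry":0,"rz":0},{"tx":0,"ty":0,"tz":-0.02,"rx":0,"ry":0,"rz":0},{"tx":0,"ty":0,"tz":0,"rx":0,"ry":0,"rz":0}]' 0.08; python3 d.py .511 -.4095 .18 36;python3 - <<'E'
from h import *
c=env.read_camera("wrist"); cv2.imwrite("pics/w4.png",c["pixels"][:,:,::-1])
t=env.read_camera("top");crop(t,"t4.png",140,340,150,310,4)
E
```

```text
time_s: 8.0
tool_pos: [0.4621, 0.098, 0.1762]
tool_rot: [179.8, 0.2, 153.5]
force: [-0.3, 0.0, -0.5]
grip_width: 0.0797
pos [0.4621 0.098  0.1762] rot [1.7980e+02 1.7000e-01 1.5354e+02] w 0.0797 F [-0.3  0.  -0.5] t 8.0
d tool [-0.2699 -0.4325 -0.0045] turn [ 3.0000e-01 -1.0000e-01  1.1754e+02] q [-34.  -1.  19. 114.   0.  67.  48.]
```

View pics/w4.png

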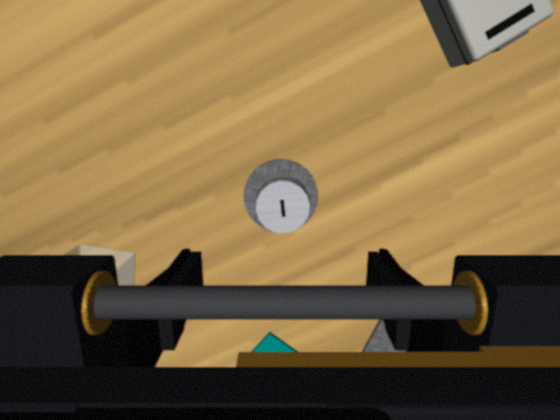

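```bash
python3 - <<'E'
from h import *
c=env.read_camera("wrist")
print(ray(c,282,206.5,.038).round(4), ray(c,281.5,196.5,.004).round(4),ray(c,281,158.5,.004).round(4), ray(c,281,234,.038))
E
```

```text
[0.4571 0.0991] [0.4564 0.0988] [0.4268 0.1131] [0.47689491 0.0883139 ]
```

View pics/t4.png

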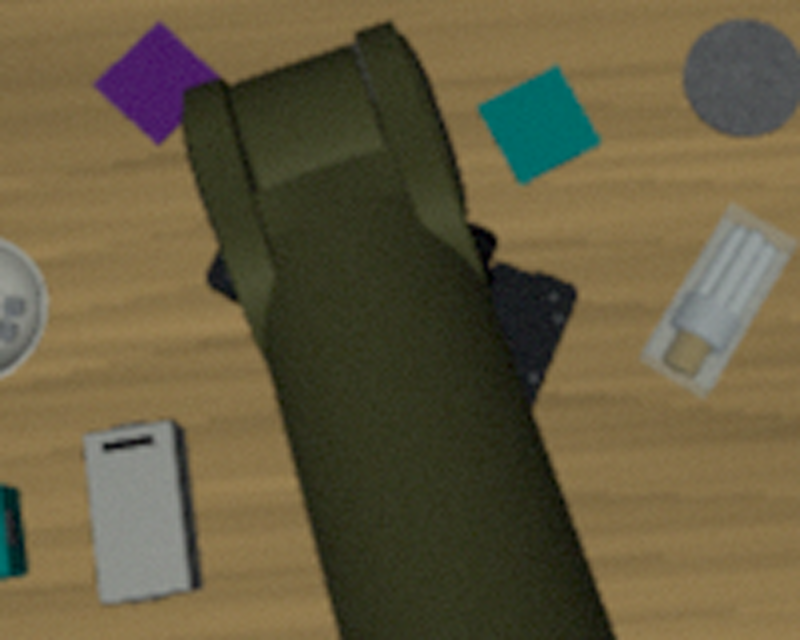

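```bash
python3 -m creep '[{"tx":0,"ty":0,"tz":0,"rx":0,"ry":0,"rz":9.3},{"tx":0,"ty":0,"tz":0,"rx":0,"ry":0,"rz":9.3},{"tx":0,"ty":0,"tz":0,"rx":0,"ry":0,"rz":9.3},{"tx":0,"ty":0,"tz":0,"rx":0,"ry":0,"rz":0}]'; python3 d.py .511 -.4095 .16 125.6
```

```text
time_s: 8.65
tool_pos: [0.4601, 0.0974, 0.1728]
tool_rot: [-179.9, -0.0, 125.7]
force: [-0.3, -0.3, 0.4]
grip_width: 0.0804
pos [0.4601 0.0974 0.1728] rot [-1.7987e+02 -3.0000e-02  1.2574e+02] w 0.0804 F [-0.3 -0.3  0.4] t 8.65
d tool [-0.4412 -0.2547  0.0132] turn [-0.13 -0.03  0.14] q [-34.  -1.  19. 114.   0.  67.  20.]
```

```bash
python3 -m creep '[{"tx":-0.012,"ty":-0.007,"tz":0,"rx":0,"ry":0,"rz":0},{"tx":-0.025,"ty":-0.0145,"tz":0,"rx":0,"ry":0,"rz":0},{"tx":-0.036,"ty":-0.021,"tz":0,"rx":0,"ry":0,"rz":0},{"tx":-0.04,"ty":-0.023,"tz":0,"rx":0,"ry":0,"rz":0},{"tx":-0.04,"ty":-0.023,"tz":0,"rx":0,"ry":0,"rz":0},{"tx":-0.04,"ty":-0.023,"tz":0,"rx":0,"ry":0,"rz":0},{"tx":-0.04,"ty":-0.023,"tz":0,"rx":0,"ry":0,"rz":0},{"tx":-0.04,"ty":-0.023,"tz":0,"rx":0,"ry":0,"rz":0},{"tx":-0.04,"ty":-0.023,"tz":0,"rx":0,"ry":0,"rz":0},{"tx":-0.04,"ty":-0.023,"tz":0,"rx":0,"ry":0,"rz":0},{"tx":-0.036,"ty":-0.021,"tz":0,"rx":0,"ry":0,"rz":0},{"tx":-0.028,"ty":-0.0165,"tz":0.003,"rx":0,"ry":0,"rz":0},{"tx":-0.016,"ty":-0.009,"tz":0.005,"rx":0,"ry":0,"rz":0},{"tx":-0.008,"ty":-0.0047,"tz":0.005,"rx":0,"ry":0,"rz":0},{"tx":0,"ty":0,"tz":0,"rx":0,"ry":0,"rz":0},{"tx":0,"ty":0,"tz":0,"rx":0,"ry":0,"rz":0}]'; python3 d.py .511 -.4095 .072 125.6;python3 - <<'E'
from h import *
c=env.read_camera("wrist"); cv2.imwrite("pics/w5.png",c["pixels"][:,:,::-1])
E
```

```text
time_s: 10.65
tool_pos: [0.5113, -0.4078, 0.1611]
tool_rot: [179.9, -0.0, 125.7]
force: [0.2, 0.3, 0.1]
grip_width: 0.08
pos [ 0.5113 -0.4078  0.1611] rot [ 1.7995e+02 -4.0000e-02  1.2575e+02] w 0.08 F [0.2 0.3 0.1] t 10.65
d tool [-0.0013 -0.0013  0.0891] turn [ 0.05 -0.04  0.15] q [  5.  26.  41.  90. -18.  71.  85.]
```

View pics/w5.png

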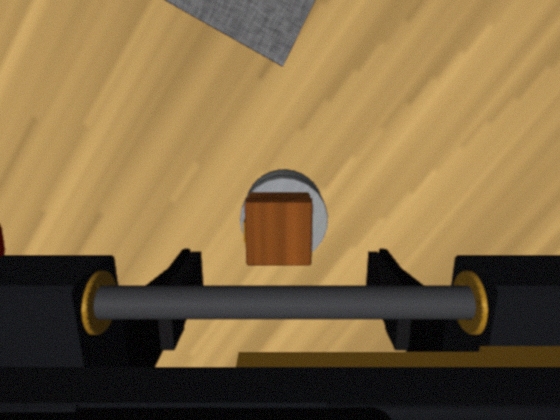

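```bash
python3 - <<'E'
from h import *
from scipy.spatial.transform import Rotation as Ro
c=env.read_camera("wrist")
w=ray(c,279,232.5,.076); print(w)
o=env.get_obs(); R=Ro.from_euler("xyz",o["tool_rot"],degrees=True)
print("tool offset",R.inv().apply(np.r_[w,.076]-o["tool_pos"]).round(4))
R1=Ro.from_euler("xyz",[180,0,153.5],degrees=True); print("earlier tin off",R1.inv().apply(np.array([.3622,.2935,0])-np.array([.3645,.2905,0])), "held", R1.inv().apply(np.array([.4575-.4588,.1014-.0984,0])))
# large tin visible arcs at z=.042
for q in ((284,172),(327,216),(241,216)): print(ray(c,*q,.042).round(4))
E
```

```text
[ 0.51011724 -0.40906281]
tool offset [-0.0001 -0.0017  0.0854]
earlier tin off [3.39694247e-03 1.65854811e-03 2.03113564e-19] held [2.50200811e-03 2.10474593e-03 2.57757036e-19]
[ 0.4928 -0.3794]
[ 0.5376 -0.3873]
[ 0.4861 -0.4244]
```

```bash
python3 -m creep '[{"tx":-0.0025,"ty":-0.003,"tz":0.01,"rx":0,"ry":0,"rz":0},{"tx":0,"ty":0,"tz":0.018,"rx":0,"ry":0,"rz":0},{"tx":0,"ty":0,"tz":0.02,"rx":0,"ry":0,"rz":0},{"tx":0,"ty":0,"tz":0.02,"rx":0,"ry":0,"rz":0},{"tx":0,"ty":0,"tz":0.014,"rx":0,"ry":0,"rz":0},{"tx":0,"ty":0,"tz":0.006,"rx":0,"ry":0,"rz":0},{"tx":0,"ty":0,"tz":0,"rx":0,"ry":0,"rz":0}]'; python3 -m creep '[{"tx":0,"ty":0,"tz":0,"rx":0,"ry":0,"rz":0},{"tx":0,"ty":0,"tz":0,"rx":0,"ry":0,"rz":0},{"tx":0,"ty":0,"tz":0,"rx":0,"ry":0,"rz":0},{"tx":0,"ty":0,"tz":0,"rx":0,"ry":0,"rz":0},{"tx":0,"ty":0,"tz":0,"rx":0,"ry":0,"rz":0},{"tx":0,"ty":0,"tz":0,"rx":0,"ry":0,"rz":0}]' 0 20; python3 d.py .511 -.4095 .072 125.6
```

```text
time_s: 11.62
tool_pos: [0.5097, -0.413, 0.0728]
tool_rot: [-180.0, -0.0, 125.6]
force: [0.1, -1.0, 0.5]
grip_width: 0.0802
time_s: 12.38
tool_pos: [0.5099, -0.413, 0.0732]
tool_rot: [180.0, 0.0, 125.6]
force: [0.6, 0.3, 0.7]
grip_width: 0.0435
pos [ 0.5099 -0.413   0.0732] rot [1.7998e+02 1.0000e-02 1.2564e+02] w 0.0435 F [0.6 0.3 0.7] t 12.38
d tool [0.0022 0.0029 0.0012] turn [0.02 0.01 0.04] q [  8.  31.  39.  94. -21.  62.  88.]
```

```bash
python3 -m creep '[{"tx":0,"ty":0,"tz":-0.008,"rx":0,"ry":0,"rz":0},{"tx":0,"ty":0,"tz":-0.016,"rx":0,"ry":0,"rz":0},{"tx":0,"ty":0,"tz":-0.022,"rx":0,"ry":0,"rz":0},{"tx":0,"ty":0,"tz":-0.022,"rx":0,"ry":0,"rz":0},{"tx":0,"ty":0,"tz":-0.012,"rx":0,"ry":0,"rz":0},{"tx":0,"ty":0,"tz":0,"rx":0,"ry":0,"rz":0}]'; python3 d.py .6514 .136 .15 131.6;python3 - <<'E'
from h import *
c=env.read_camera("wrist"); cv2.imwrite("pics/w6.png",c["pixels"][:,:,::-1])
E
```

```text
time_s: 13.12
tool_pos: [0.5104, -0.4134, 0.1546]
tool_rot: [179.9, 0.1, 125.6]
force: [0.7, -0.0, -1.1]
grip_width: 0.0439
pos [ 0.5104 -0.4134  0.1546] rot [1.7993e+02 1.3000e-01 1.2565e+02] w 0.0439 F [ 0.7 -0.  -1.1] t 13.12
d tool [0.3643 0.4348 0.0043] turn [ 0.06  0.13 -5.95] q [  6.  26.  41.  90. -18.  70.  85.]
```

View pics/w6.png

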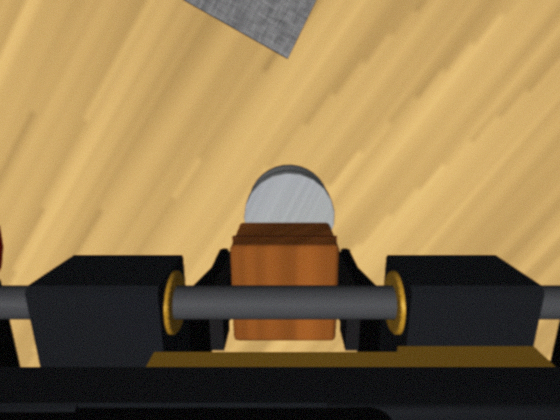

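```bash
python3 -m creep '[{"tx":0.01,"ty":0.012,"tz":0,"rx":0,"ry":0,"rz":0},{"tx":0.022,"ty":0.0262,"tz":0,"rx":0,"ry":0,"rz":0},{"tx":0.032,"ty":0.0382,"tz":0,"rx":0,"ry":0,"rz":0},{"tx":0.032,"ty":0.0382,"tz":0,"rx":0,"ry":0,"rz":0},{"tx":0.032,"ty":0.0382,"tz":0,"rx":0,"ry":0,"rz":0},{"tx":0.032,"ty":0.0382,"tz":0,"rx":0,"ry":0,"rz":0},{"tx":0.032,"ty":0.0382,"tz":0,"rx":0,"ry":0,"rz":0},{"tx":0.032,"ty":0.0382,"tz":0,"rx":0,"ry":0,"rz":0},{"tx":0.032,"ty":0.0382,"tz":0,"rx":0,"ry":0,"rz":0},{"tx":0.032,"ty":0.0382,"tz":0,"rx":0,"ry":0,"rz":0},{"tx":0.032,"ty":0.0382,"tz":0,"rx":0,"ry":0,"rz":0},{"tx":0.026,"ty":0.031,"tz":0,"rx":0,"ry":0,"rz":0},{"tx":0.014,"ty":0.0167,"tz":0,"rx":0,"ry":0,"rz":0},{"tx":0.004,"ty":0.005,"tz":0,"rx":0,"ry":0,"rz":0},{"tx":0,"ty":0,"tz":0,"rx":0,"ry":0,"rz":-3},{"tx":0,"ty":0,"tz":0.01,"rx":0,"ry":0,"rz":-3},{"tx":0,"ty":0,"tz":0.02,"rx":0,"ry":0,"rz":0},{"tx":0,"ty":0,"tz":0.02,"rx":0,"ry":0,"rz":0},{"tx":0,"ty":0,"tz":0.01,"rx":0,"ry":0,"rz":0},{"tx":0,"ty":0,"tz":0,"rx":0,"ry":0,"rz":0}]'; python3 d.py .6514 .136 .0352 131.6;python3 - <<'E'
from h import *
c=env.read_camera("wrist"); cv2.imwrite("pics/w7.png",c["pixels"][:,:,::-1])
E
```

```text
time_s: 15.68
tool_pos: [0.6502, 0.1358, 0.0916]
tool_rot: [-179.9, -0.0, 131.6]
force: [0.4, -0.3, -0.2]
grip_width: 0.0442
pos [0.6502 0.1358 0.0916] rot [-1.7987e+02 -5.0000e-02  1.3161e+02] w 0.0442 F [ 0.4 -0.3 -0.2] t 15.68
d tool [-0.0007  0.0011  0.0564] turn [-0.13 -0.05  0.02] q [-35.  28.  28.  92. -14.  64.  38.]
```

View pics/w7.png

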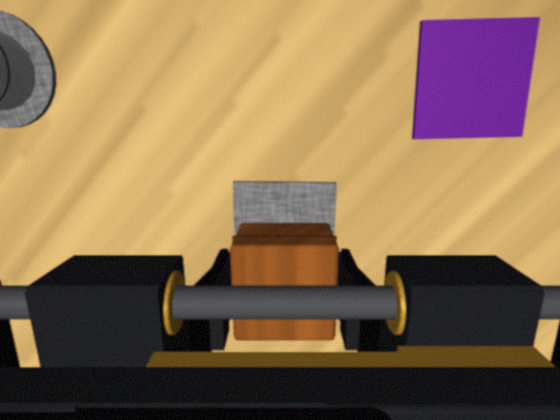

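The box is squarely above the grey square pad (pad edge at (233–336, 182)). The purple square is well off to the side. Lowering.

```bash
python3 -m creep '[{"tx":-0.0007,"ty":0.001,"tz":0.012,"rx":0,"ry":0,"rz":0},{"tx":0,"ty":0,"tz":0.018,"rx":0,"ry":0,"rz":0},{"tx":0,"ty":0,"tz":0.014,"rx":0,"ry":0,"rz":0},{"tx":0,"ty":0,"tz":0.007,"rx":0,"ry":0,"rz":0},{"tx":0,"ty":0,"tz":0.003,"rx":0,"ry":0,"rz":0},{"tx":0,"ty":0,"tz":0.001,"rx":0,"ry":0,"rz":0},{"tx":0,"ty":0,"tz":0.001,"rx":0,"ry":0,"rz":0},{"tx":0,"ty":0,"tz":0,"rx":0,"ry":0,"rz":0}]'; python3 d.py .6514 .136 .0352 131.6
```

```text
time_s: 16.73
tool_pos: [0.6524, 0.1364, 0.0374]
tool_rot: [180.0, 0.0, 131.6]
force: [-0.3, 1.2, -0.6]
grip_width: 0.0439
pos [0.6524 0.1364 0.0374] rot [1.7997e+02 1.0000e-02 1.3164e+02] w 0.0439 F [-0.3  1.2 -0.6] t 16.73
d tool [ 0.0004 -0.001   0.0022] turn [0.03 0.01 0.04] q [-34.  32.  26.  93. -16.  58.  39.]
```

```bash
python3 -m creep '[{"tx":0.0004,"ty":-0.001,"tz":0.001,"rx":0,"ry":0,"rz":0},{"tx":0,"ty":0,"tz":0.001,"rx":0,"ry":0,"rz":0},{"tx":0,"ty":0,"tz":0.0005,"rx":0,"ry":0,"rz":0},{"tx":0,"ty":0,"tz":0,"rx":0,"ry":0,"rz":0}]'; python3 d.py .6514 .136 .0352 131.6
```

```text
time_s: 17.23
tool_pos: [0.6512, 0.1359, 0.0352]
tool_rot: [180.0, -0.0, 131.6]
force: [-1.7, -0.2, 5.6]
grip_width: 0.0436
pos [0.6512 0.1359 0.0352] rot [ 1.7999e+02 -2.0000e-02  1.3164e+02] w 0.0436 F [-1.7 -0.2  5.6] t 17.23
d tool [-0.0001  0.0002 -0.    ] turn [ 0.01 -0.02  0.04] q [-34.  32.  26.  94. -16.  58.  39.]
```

```bash
python3 -m creep '[{"tx":0,"ty":0,"tz":0,"rx":0,"ry":0,"rz":0},{"tx":0,"ty":0,"tz":0,"rx":0,"ry":0,"rz":0},{"tx":0,"ty":0,"tz":0,"rx":0,"ry":0,"rz":0},{"tx":0,"ty":0,"tz":0,"rx":0,"ry":0,"rz":0},{"tx":0,"ty":0,"tz":-0.01,"rx":0,"ry":0,"rz":0},{"tx":0,"ty":0,"tz":-0.025,"rx":0,"ry":0,"rz":0},{"tx":0,"ty":0,"tz":-0.04,"rx":0,"ry":0,"rz":0},{"tx":0,"ty":0,"tz":-0.04,"rx":0,"ry":0,"rz":0},{"tx":0,"ty":0,"tz":-0.015,"rx":0,"ry":0,"rz":0},{"tx":0,"ty":0,"tz":0,"rx":0,"ry":0,"rz":0}]' 0.087; python3 d.py .511 -.4095 .16 131.6;python3 - <<'E'
from h import *
c=env.read_camera("wrist"); cv2.imwrite("pics/w8.png",c["pixels"][:,:,::-1])
t=env.read_camera("top"); s=env.read_camera("scene")
def show(c,u,v): return cv2.convertScaleAbs(cv2.resize(c["pixels"][v:v+54,u:u+50,::-1],(400,432),interpolation=cv2.INTER_CUBIC),alpha=1.3)
cv2.imwrite("pics/p8.png",np.hstack([show(t,400,180),show(s,145,105)]))
E
```

```text
time_s: 18.48
tool_pos: [0.6517, 0.136, 0.1657]
tool_rot: [179.9, 0.0, 131.6]
force: [-0.0, -0.5, -0.3]
grip_width: 0.0869
pos [0.6517 0.136  0.1657] rot [1.7988e+02 4.0000e-02 1.3164e+02] w 0.0869 F [-0.  -0.5 -0.3] t 18.48
d tool [-0.3142 -0.4677  0.0049] turn [0.12 0.04 0.04] q [-36.  25.  29.  88. -12.  71.  36.]
```

View pics/p8.png

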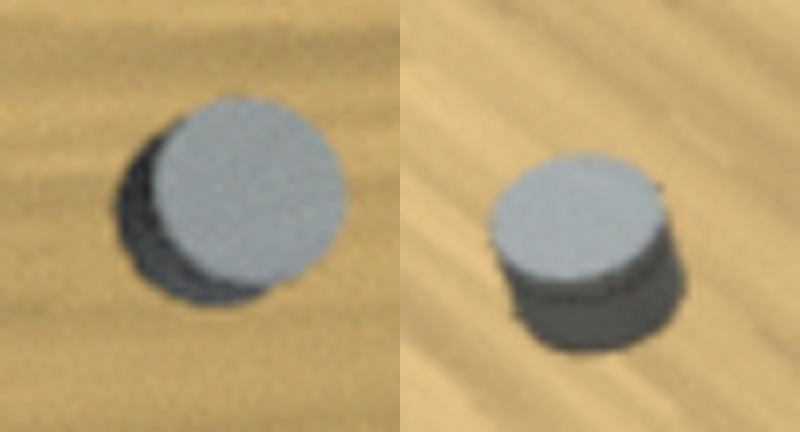

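View pics/w8.png

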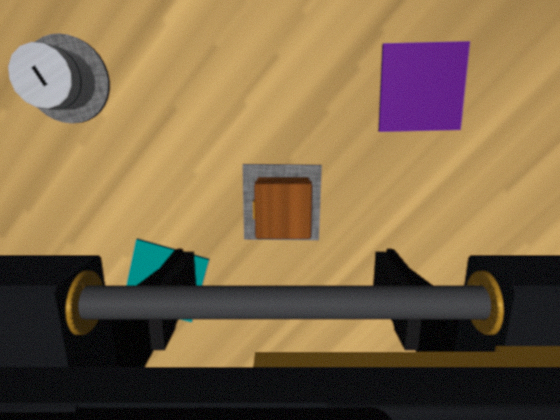

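The square box is centred and aligned on its pad. With the lid clear, the large tin's lid shows at crop (251,189) in the top view and (178,217) in the scene view.

```bash
python3 - <<'E'
from h import *
t=env.read_camera("top"); s=env.read_camera("scene"); c=env.read_camera("wrist")
f=lambda c,u,v,x,y,z:ray(c,u+(x+.5)/8-.5,v+(y+.5)/8-.5,z)
print(f(t,400,180,251,189.5,.042),f(s,145,105,178.5,217.5,.042))
print("sq box/pad wrist",ray(c,283,209.5,.038),ray(c,282,202,.004))
E
python3 d.py .513 -.409 .15 131.6
```

```text
[ 0.51473041 -0.41007764] [ 0.51359993 -0.40808437]
sq box/pad wrist [0.64724442 0.13973544] [0.64798675 0.1373627 ]
pos [0.6504 0.1358 0.1629] rot [-1.7986e+02 -6.0000e-02  1.3164e+02] w 0.0866 F [0.5 0.3 0.1] t 18.77
d tool [-0.3159 -0.4647  0.0137] turn [-0.14 -0.06  0.04] q [-36.  25.  29.  88. -12.  71.  36.]
```

```bash
python3 -m creep '[{"tx":-0.008,"ty":-0.0117,"tz":0,"rx":0,"ry":0,"rz":0},{"tx":-0.018,"ty":-0.0264,"tz":0,"rx":0,"ry":0,"rz":0},{"tx":-0.028,"ty":-0.041,"tz":0,"rx":0,"ry":0,"rz":0},{"tx":-0.028,"ty":-0.041,"tz":0,"rx":0,"ry":0,"rz":0},{"tx":-0.028,"ty":-0.041,"tz":0,"rx":0,"ry":0,"rz":0},{"tx":-0.028,"ty":-0.041,"tz":0,"rx":0,"ry":0,"rz":0},{"tx":-0.028,"ty":-0.041,"tz":0,"rx":0,"ry":0,"rz":0},{"tx":-0.028,"ty":-0.041,"tz":0,"rx":0,"ry":0,"rz":0},{"tx":-0.028,"ty":-0.041,"tz":0,"rx":0,"ry":0,"rz":0},{"tx":-0.028,"ty":-0.041,"tz":0,"rx":0,"ry":0,"rz":0},{"tx":-0.028,"ty":-0.041,"tz":0,"rx":0,"ry":0,"rz":0},{"tx":-0.022,"ty":-0.0323,"tz":0,"rx":0,"ry":0,"rz":0},{"tx":-0.012,"ty":-0.0176,"tz":0.005,"rx":0,"ry":0,"rz":0},{"tx":-0.0045,"ty":-0.0068,"tz":0.005,"rx":0,"ry":0,"rz":0},{"tx":0,"ty":0,"tz":0,"rx":0,"ry":0,"rz":0},{"tx":0,"ty":0,"tz":0,"rx":0,"ry":0,"rz":0}]'; python3 d.py .514 -.4092 .035 131.6;python3 - <<'E'
from h import *
c=env.read_camera("wrist"); cv2.imwrite("pics/w9.png",c["pixels"][:,:,::-1])
E
```

```text
time_s: 20.78
tool_pos: [0.5156, -0.4074, 0.1545]
tool_rot: [179.9, -0.0, 131.7]
force: [1.4, -0.2, 0.4]
grip_width: 0.0869
pos [ 0.5156 -0.4074  0.1545] rot [ 1.7995e+02 -3.0000e-02  1.3174e+02] w 0.0869 F [ 1.4 -0.2  0.4] t 20.77
d tool [-0.0003 -0.0025  0.1195] turn [ 0.05 -0.03  0.14] q [  6.  26.  40.  90. -18.  70.  91.]
```

View pics/w9.png

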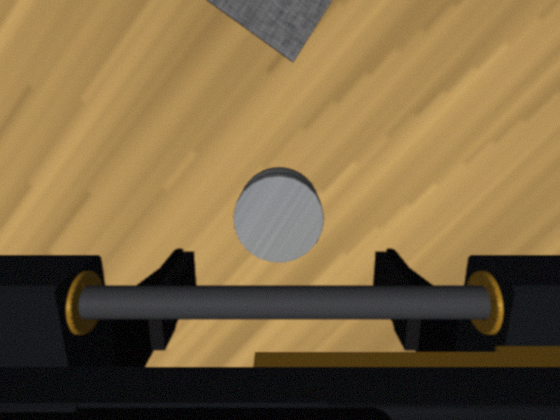

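```bash
python3 - <<'E'
from h import *
from scipy.spatial.transform import Rotation as Ro
c=env.read_camera("wrist"); w=ray(c,279,218,.042)
o=env.get_obs(); R=Ro.from_euler("xyz",o["tool_rot"],degrees=True)
print(w,o["tool_pos"],R.inv().apply(np.r_[w,.042]-o["tool_pos"]).round(4))
E
```

```text
[ 0.51320642 -0.4075276 ] [ 0.51575763 -0.40748898  0.15471228] [ 0.0017 -0.002   0.1127]
```

```bash
python3 -m creep '[{"tx":-0.001,"ty":-0.0033,"tz":0.01,"rx":0,"ry":0,"rz":0},{"tx":0,"ty":0,"tz":0.02,"rx":0,"ry":0,"rz":0},{"tx":0,"ty":0,"tz":0.025,"rx":0,"ry":0,"rz":0},{"tx":0,"ty":0,"tz":0.025,"rx":0,"ry":0,"rz":0},{"tx":0,"ty":0,"tz":0.02,"rx":0,"ry":0,"rz":0},{"tx":0,"ty":0,"tz":0.013,"rx":0,"ry":0,"rz":0},{"tx":0,"ty":0,"tz":0.006,"rx":0,"ry":0,"rz":0},{"tx":0,"ty":0,"tz":0,"rx":0,"ry":0,"rz":0}]'; python3 -m creep '[{"tx":0,"ty":0,"tz":0,"rx":0,"ry":0,"rz":0},{"tx":0,"ty":0,"tz":0,"rx":0,"ry":0,"rz":0},{"tx":0,"ty":0,"tz":0,"rx":0,"ry":0,"rz":0},{"tx":0,"ty":0,"tz":0,"rx":0,"ry":0,"rz":0},{"tx":0,"ty":0,"tz":0,"rx":0,"ry":0,"rz":0}]' 0 25; python3 d.py .645 -.139 .11 131.6
```

```text
time_s: 21.88
tool_pos: [0.5131, -0.4118, 0.0355]
tool_rot: [180.0, 0.0, 131.6]
force: [-0.0, 0.1, 0.1]
grip_width: 0.0872
time_s: 22.5
tool_pos: [0.5134, -0.4118, 0.0361]
tool_rot: [180.0, 0.0, 131.6]
force: [-0.3, -0.2, 2.9]
grip_width: 0.0656
pos [ 0.5134 -0.4118  0.0361] rot [1.7997e+02 4.0000e-02 1.3164e+02] w 0.0656 F [-0.3 -0.2  2.9] t 22.5
d tool [ 0.1164  0.2797 -0.0739] turn [0.03 0.04 0.04] q [  8.  34.  37.  95. -23.  59.  94.]
```

```bash
python3 -m creep '[{"tx":0,"ty":0,"tz":-0.008,"rx":0,"ry":0,"rz":0},{"tx":0,"ty":0,"tz":-0.016,"rx":0,"ry":0,"rz":0},{"tx":0,"ty":0,"tz":-0.02,"rx":0,"ry":0,"rz":0},{"tx":0,"ty":0,"tz":-0.02,"rx":0,"ry":0,"rz":0},{"tx":0,"ty":0,"tz":-0.012,"rx":0,"ry":0,"rz":0},{"tx":0.004,"ty":0.01,"tz":0,"rx":0,"ry":0,"rz":0},{"tx":0.0092,"ty":0.022,"tz":0,"rx":0,"ry":0,"rz":0},{"tx":0.0142,"ty":0.034,"tz":0,"rx":0,"ry":0,"rz":0},{"tx":0.0142,"ty":0.034,"tz":0,"rx":0,"ry":0,"rz":0},{"tx":0.0142,"ty":0.034,"tz":0,"rx":0,"ry":0,"rz":0},{"tx":0.0142,"ty":0.034,"tz":0,"rx":0,"ry":0,"rz":0},{"tx":0.0142,"ty":0.034,"tz":0,"rx":0,"ry":0,"rz":0},{"tx":0.0142,"ty":0.034,"tz":0,"rx":0,"ry":0,"rz":0},{"tx":0.0108,"ty":0.026,"tz":0,"rx":0,"ry":0,"rz":0},{"tx":0.005,"ty":0.012,"tz":0,"rx":0,"ry":0,"rz":0},{"tx":0.0022,"ty":0.0057,"tz":0,"rx":0,"ry":0,"rz":0},{"tx":0,"ty":0,"tz":0,"rx":0,"ry":0,"rz":0},{"tx":0,"ty":0,"tz":0,"rx":0,"ry":0,"rz":0}]'; python3 d.py .645 -.139 .04 131.6;python3 - <<'E'
from h import *
c=env.read_camera("wrist"); cv2.imwrite("pics/w10.png",c["pixels"][:,:,::-1])
E
```

```text
time_s: 24.75
tool_pos: [0.6441, -0.1406, 0.1116]
tool_rot: [-180.0, 0.0, 131.5]
force: [-0.3, -0.4, -1.0]
grip_width: 0.0654
pos [ 0.6441 -0.1406  0.1116] rot [-1.7996e+02  2.0000e-02  1.3152e+02] w 0.0654 F [-0.3 -0.4 -1. ] t 24.75
d tool [0.0006 0.0018 0.0716] turn [-0.04  0.02 -0.08] q [-17.  28.  36.  92. -17.  66.  64.]
```

View pics/w10.png

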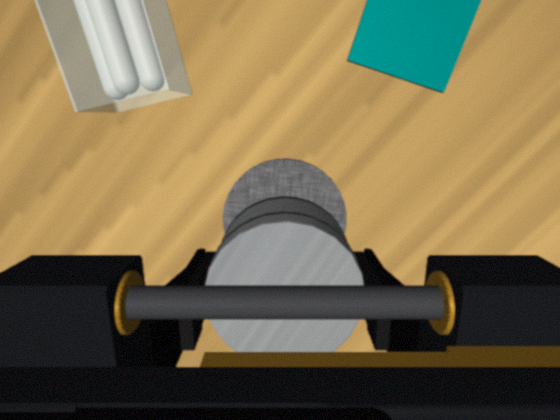

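```bash
python3 - <<'E'
from h import *
from scipy.spatial.transform import Rotation as Ro
c=env.read_camera("wrist"); o=env.get_obs(); R=Ro.from_euler("xyz",o["tool_rot"],degrees=True)
for q,z in (((285,221),.1175),((206,285),.1175),((364,285),.1175),((240,349),.1175),((332,349),.1175),((285,159),.004),((223,212),.004),((347,212),.004)):
  w=ray(c,*q,z); print(q,R.inv().apply(np.r_[w,z]-o["tool_pos"]).round(4))
E
```

```text
(285, 221) [ 0.034   0.0016 -0.0058]
(206, 285) [ 0.0074 -0.0299 -0.0058]
(364, 285) [ 0.0075  0.0331 -0.0058]
(240, 349) [-0.022  -0.0173 -0.0058]
(332, 349) [-0.022   0.0214 -0.0058]
(285, 159) [0.0443 0.0019 0.1077]
(223, 212) [ 0.0072 -0.0416  0.1077]
(347, 212) [0.0072 0.0455 0.1077]
```

```bash
python3 -m creep '[{"tx":0,"ty":0.001,"tz":0.01,"rx":0,"ry":0,"rz":0},{"tx":0,"ty":0,"tz":0.018,"rx":0,"ry":0,"rz":0},{"tx":0,"ty":0,"tz":0.018,"rx":0,"ry":0,"rz":0},{"tx":0,"ty":0,"tz":0.012,"rx":0,"ry":0,"rz":0},{"tx":0,"ty":0,"tz":0.006,"rx":0,"ry":0,"rz":0},{"tx":0,"ty":0,"tz":0.003,"rx":0,"ry":0,"rz":0},{"tx":0,"ty":0,"tz":0.001,"rx":0,"ry":0,"rz":0},{"tx":0,"ty":0,"tz":0,"rx":0,"ry":0,"rz":0},{"tx":0,"ty":0,"tz":0,"rx":0,"ry":0,"rz":0}]'; python3 d.py .645 -.139 .04 131.6
```

```text
time_s: 25.98
tool_pos: [0.6458, -0.1382, 0.044]
tool_rot: [180.0, 0.0, 131.6]
force: [0.5, -0.2, -1.5]
grip_width: 0.0654
pos [ 0.6458 -0.1382  0.044 ] rot [1.7996e+02 3.0000e-02 1.3164e+02] w 0.0654 F [ 0.5 -0.2 -1.5] t 25.98
d tool [-0.     -0.0011  0.004 ] turn [0.04 0.03 0.04] q [-16.  32.  34.  94. -20.  59.  66.]
```

```bash
python3 -m creep '[{"tx":0,"ty":0,"tz":0.002,"rx":0,"ry":0,"rz":0},{"tx":0,"ty":0,"tz":0.001,"rx":0,"ry":0,"rz":0},{"tx":0,"ty":0,"tz":0.001,"rx":0,"ry":0,"rz":0},{"tx":0,"ty":0,"tz":0,"rx":0,"ry":0,"rz":0},{"tx":0,"ty":0,"tz":0,"rx":0,"ry":0,"rz":0}]'; python3 d.py .645 -.139 .04 131.6
```

```text
time_s: 26.6
tool_pos: [0.6455, -0.1381, 0.0401]
tool_rot: [180.0, -0.0, 131.6]
force: [-2.0, -0.4, 5.4]
grip_width: 0.0657
pos [ 0.6455 -0.1381  0.0401] rot [ 1.7998e+02 -2.0000e-02  1.3164e+02] w 0.0657 F [-2.  -0.4  5.4] t 26.6
d tool [-0.0004 -0.0009  0.0001] turn [ 0.02 -0.02  0.04] q [-16.  33.  34.  95. -20.  59.  66.]
```

```bash
python3 -m creep '[{"tx":0,"ty":0,"tz":0,"rx":0,"ry":0,"rz":0},{"tx":0,"ty":0,"tz":0,"rx":0,"ry":0,"rz":0},{"tx":0,"ty":0,"tz":0,"rx":0,"ry":0,"rz":0},{"tx":0,"ty":0,"tz":-0.01,"rx":0,"ry":0,"rz":0},{"tx":0,"ty":0,"tz":-0.025,"rx":0,"ry":0,"rz":0},{"tx":0,"ty":0,"tz":-0.04,"rx":0,"ry":0,"rz":0},{"tx":0,"ty":0,"tz":-0.04,"rx":0,"ry":0,"rz":0},{"tx":0,"ty":0,"tz":-0.02,"rx":0,"ry":0,"rz":0},{"tx":0,"ty":0,"tz":0,"rx":0,"ry":0,"rz":0}]' 0.087; python3 d.py .369 .2925 .16 5;python3 - <<'E'
from h import *
c=env.read_camera("wrist"); cv2.imwrite("pics/w11.png",c["pixels"][:,:,::-1])
E
```

```text
time_s: 27.72
tool_pos: [0.6464, -0.1384, 0.1761]
tool_rot: [179.9, 0.1, 131.6]
force: [-0.0, 1.0, 0.3]
grip_width: 0.0869
pos [ 0.6464 -0.1384  0.1761] rot [1.7987e+02 1.2000e-01 1.3165e+02] w 0.0869 F [-0.   1.   0.3] t 27.73
d tool [0.5064 0.0791 0.0152] turn [ 2.1000e-01 -7.0000e-02  1.2665e+02] q [-18.  25.  37.  88. -15.  72.  63.]
```

View pics/w11.png

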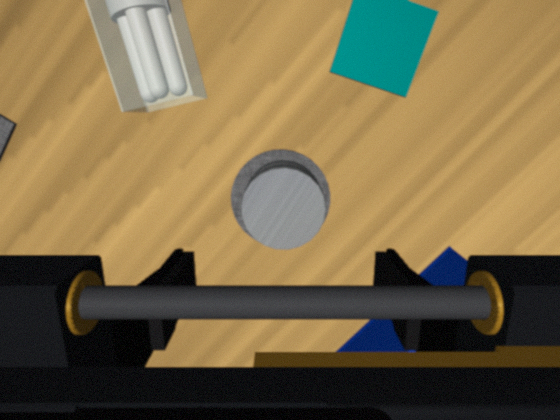

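```bash
python3 -m creep '[{"tx":0.012,"ty":0.002,"tz":0,"rx":0,"ry":0,"rz":0},{"tx":0.026,"ty":0.004,"tz":0,"rx":0,"ry":0,"rz":0},{"tx":0.04,"ty":0.00625,"tz":0,"rx":0,"ry":0,"rz":0},{"tx":0.04,"ty":0.00625,"tz":0,"rx":0,"ry":0,"rz":0},{"tx":0.04,"ty":0.00625,"tz":0,"rx":0,"ry":0,"rz":0},{"tx":0.04,"ty":0.00625,"tz":0,"rx":0,"ry":0,"rz":0},{"tx":0.04,"ty":0.00625,"tz":0,"rx":0,"ry":0,"rz":0},{"tx":0.04,"ty":0.00625,"tz":0,"rx":0,"ry":0,"rz":0},{"tx":0.04,"ty":0.00625,"tz":0,"rx":0,"ry":0,"rz":0},{"tx":0.04,"ty":0.00625,"tz":0,"rx":0,"ry":0,"rz":0},{"tx":0.04,"ty":0.00625,"tz":0,"rx":0,"ry":0,"rz":0},{"tx":0.04,"ty":0.00625,"tz":0,"rx":0,"ry":0,"rz":0},{"tx":0.036,"ty":0.0056,"tz":0,"rx":0,"ry":0,"rz":0},{"tx":0.022,"ty":0.0034,"tz":0,"rx":0,"ry":0,"rz":0},{"tx":0.0104,"ty":0.0016,"tz":0,"rx":0,"ry":0,"rz":0},{"tx":0,"ty":0,"tz":0,"rx":0,"ry":0,"rz":0}]' 
python3 -m creep '[{"tx":0,"ty":0,"tz":0,"rx":0,"ry":0,"rz":9},{"tx":0,"ty":0,"tz":0,"rx":0,"ry":0,"rz":10},{"tx":0,"ty":0,"tz":0,"rx":0,"ry":0,"rz":10},{"tx":0,"ty":0,"tz":0,"rx":0,"ry":0,"rz":10},{"tx":0,"ty":0,"tz":0,"rx":0,"ry":0,"rz":10},{"tx":0,"ty":0,"tz":0,"rx":0,"ry":0,"rz":10},{"tx":0,"ty":0,"tz":0,"rx":0,"ry":0,"rz":10},{"tx":0,"ty":0,"tz":0,"rx":0,"ry":0,"rz":10},{"tx":0,"ty":0,"tz":0,"rx":0,"ry":0,"rz":10},{"tx":0,"ty":0,"tz":0,"rx":0,"ry":0,"rz":10},{"tx":0,"ty":0,"tz":0,"rx":0,"ry":0,"rz":10},{"tx":0,"ty":0,"tz":0,"rx":0,"ry":0,"rz":10},{"tx":0,"ty":0,"tz":0,"rx":0,"ry":0,"rz":7.6},{"tx":0,"ty":0,"tz":0,"rx":0,"ry":0,"rz":0}]';python3 d.py .369 .2925 .16 5;python3 - <<'E'
from h import *
c=env.read_camera("wrist"); cv2.imwrite("pics/w12.png",c["pixels"][:,:,::-1])
E
```

```text
time_s: 29.78
tool_pos: [0.3673, 0.2927, 0.1738]
tool_rot: [-179.9, 0.0, 131.7]
force: [0.1, -0.3, -0.2]
grip_width: 0.0867
time_s: 31.52
tool_pos: [0.3687, 0.2916, 0.1743]
tool_rot: [180.0, 0.0, 5.0]
force: [-0.6, 0.5, -0.2]
grip_width: 0.0869
pos [0.3687 0.2916 0.1743] rot [1.7997e+02 1.0000e-02 5.0100e+00] w 0.0869 F [-0.6  0.5 -0.2] t 31.52
d tool [ 0.0004 -0.0009  0.0143] turn [0.03 0.01 0.01] q [ -57.   -1.   15.  114.    0.   67. -127.]
```

View pics/w12.png

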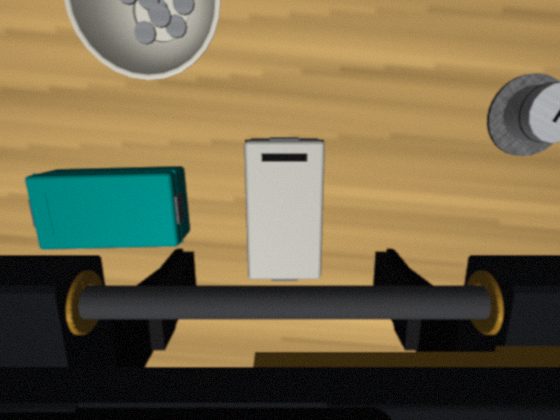

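```bash
python3 - <<'E'
from h import *
from scipy.spatial.transform import Rotation as Ro
c=env.read_camera("wrist"); o=env.get_obs(); R=Ro.from_euler("xyz",o["tool_rot"],degrees=True)
for q,z in (((246,140),.042),((324,140),.042),((322,279),.042),((248,278),.042),((186,168),.042),((190,235),.042),((184,247),.042),((190,235),.02)):
  w=ray(c,*q,z); print(q,w.round(4),R.inv().apply(np.r_[w,z]-o["tool_pos"]).round(4))
E
```

```text
(246, 140) [0.4218 0.3259] [ 0.0562 -0.029   0.1324]
(324, 140) [0.4269 0.2689] [0.0562 0.0282 0.1324]
(322, 279) [0.3163 0.2574] [-0.055   0.0298  0.1324]
(248, 278) [0.3118 0.3175] [-0.0541 -0.0304  0.1324]
(186, 168) [0.3973 0.3694] [ 0.0356 -0.0745  0.1324]
(190, 235) [0.3446 0.3653] [-0.0173 -0.0751  0.1324]
(184, 247) [0.3341 0.3699] [-0.0273 -0.0806  0.1324]
(190, 235) [0.3366 0.3707] [-0.0247 -0.0812  0.1544]
```

```bash
python3 -m creep '[{"tx":0,"ty":-0.0013,"tz":0.01,"rx":0,"ry":0,"rz":0},{"tx":0,"ty":0,"tz":0.02,"rx":0,"ry":0,"rz":0},{"tx":0,"ty":0,"tz":0.028,"rx":0,"ry":0,"rz":0},{"tx":0,"ty":0,"tz":0.028,"rx":0,"ry":0,"rz":0},{"tx":0,"ty":0,"tz":0.022,"rx":0,"ry":0,"rz":0},{"tx":0,"ty":0,"tz":0.016,"rx":0,"ry":0,"rz":0},{"tx":0,"ty":0,"tz":0.009,"rx":0,"ry":0,"rz":0},{"tx":0,"ty":0,"tz":0.005,"rx":0,"ry":0,"rz":0},{"tx":0,"ty":0,"tz":0,"rx":0,"ry":0,"rz":0}]'; python3 -m creep '[{"tx":0,"ty":0,"tz":0,"rx":0,"ry":0,"rz":0},{"tx":0,"ty":0,"tz":0,"rx":0,"ry":0,"rz":0},{"tx":0,"ty":0,"tz":0,"rx":0,"ry":0,"rz":0},{"tx":0,"ty":0,"tz":0,"rx":0,"ry":0,"rz":0},{"tx":0,"ty":0,"tz":0,"rx":0,"ry":0,"rz":0}]' 0 30; python3 d.py .3766 -.2874 .13 8
```

```text
time_s: 32.75
tool_pos: [0.3682, 0.2942, 0.0367]
tool_rot: [-180.0, -0.0, 5.0]
force: [1.0, -0.7, -0.4]
grip_width: 0.0871
time_s: 33.38
tool_pos: [0.3682, 0.2935, 0.0368]
tool_rot: [180.0, 0.0, 5.0]
force: [0.2, -3.8, 4.7]
grip_width: 0.06
pos [0.3682 0.2935 0.0368] rot [1.7995e+02 1.0000e-02 5.0300e+00] w 0.06 F [ 0.2 -3.8  4.7] t 33.38
d tool [-0.0426  0.5794 -0.0927] turn [ 0.05  0.01 -2.97] q [ -56.   10.   15.  121.   -3.   50. -124.]
```

```bash
python3 -m creep '[{"tx":0,"ty":0,"tz":-0.008,"rx":0,"ry":0,"rz":0},{"tx":0,"ty":0,"tz":-0.016,"rx":0,"ry":0,"rz":0},{"tx":0,"ty":0,"tz":-0.024,"rx":0,"ry":0,"rz":0},{"tx":0,"ty":0,"tz":-0.024,"rx":0,"ry":0,"rz":0},{"tx":0,"ty":0,"tz":-0.018,"rx":0,"ry":0,"rz":0},{"tx":0,"ty":0,"tz":0,"rx":0,"ry":0,"rz":0}]'; python3 d.py .3766 -.2874 .13 8
python3 - <<'E'
from h import *
c=env.read_camera("wrist"); cv2.imwrite("pics/w13.png",c["pixels"][:,:,::-1])
E
```

```text
time_s: 34.12
tool_pos: [0.3689, 0.2954, 0.1287]
tool_rot: [-179.8, -0.2, 5.1]
force: [-0.2, -0.6, -2.7]
grip_width: 0.0598
pos [0.3689 0.2954 0.1287] rot [-179.8    -0.19    5.05] w 0.0598 F [-0.2 -0.6 -2.7] t 34.12
d tool [-0.0437  0.5812 -0.0034] turn [-0.19 -0.19 -2.95] q [ -57.    2.   15.  117.   -1.   61. -126.]
```

View pics/w13.png

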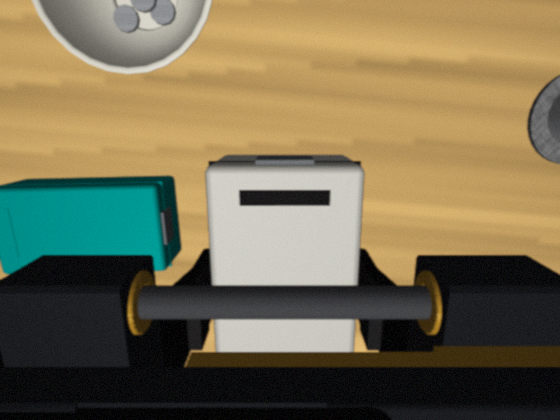

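The box is held level between the jaws. I'll carry it on an outward arc, because a straight path would pass inside the minimum reach.

```bash
python3 -m creep '[{"tx":0.008,"ty":0.012,"tz":0,"rx":0,"ry":0,"rz":0},{"tx":0.014,"ty":0.024,"tz":0,"rx":0,"ry":0,"rz":0},{"tx":0.02,"ty":0.036,"tz":0,"rx":0,"ry":0,"rz":0},{"tx":0.02,"ty":0.036,"tz":0,"rx":0,"ry":0,"rz":0},{"tx":0.02,"ty":0.036,"tz":0,"rx":0,"ry":0,"rz":0},{"tx":0.016,"ty":0.036,"tz":0,"rx":0,"ry":0,"rz":0},{"tx":0.012,"ty":0.036,"tz":0,"rx":0,"ry":0,"rz":0},{"tx":0.006,"ty":0.036,"tz":0,"rx":0,"ry":0,"rz":0},{"tx":0,"ty":0.036,"tz":0,"rx":0,"ry":0,"rz":0},{"tx":-0.006,"ty":0.036,"tz":0,"rx":0,"ry":0,"rz":0},{"tx":-0.012,"ty":0.036,"tz":0,"rx":0,"ry":0,"rz":0},{"tx":-0.018,"ty":0.036,"tz":0,"rx":0,"ry":0,"rz":0},{"tx":-0.022,"ty":0.036,"tz":0,"rx":0,"ry":0,"rz":0},{"tx":-0.026,"ty":0.036,"tz":0,"rx":0,"ry":0,"rz":0},{"tx":-0.026,"ty":0.036,"tz":0,"rx":0,"ry":0,"rz":0},{"tx":-0.024,"ty":0.036,"tz":0,"rx":0,"ry":0,"rz":0},{"tx":-0.016,"ty":0.026,"tz":0,"rx":0,"ry":0,"rz":0},{"tx":-0.0086,"ty":0.0134,"tz":0,"rx":0,"ry":0,"rz":-3},{"tx":0,"ty":0,"tz":0,"rx":0,"ry":0,"rz":0},{"tx":0,"ty":0,"tz":0,"rx":0,"ry":0,"rz":0}]'; python3 d.py .3766 -.2874 .041 8
python3 - <<'E'
from h import *
c=env.read_camera("wrist"); cv2.imwrite("pics/w14.png",c["pixels"][:,:,::-1])
s=env.read_camera("scene"); cv2.imwrite("pics/s14.png",s["pixels"][:,:,::-1])
E
```

```text
time_s: 36.67
tool_pos: [0.3764, -0.2862, 0.1261]
tool_rot: [-180.0, 0.0, 8.0]
force: [0.1, -0.7, -1.1]
grip_width: 0.0601
pos [ 0.3764 -0.2862  0.1261] rot [-1.7996e+02  3.0000e-02  8.0100e+00] w 0.0601 F [ 0.1 -0.7 -1.1] t 36.67
d tool [0.0001 0.0012 0.0851] turn [-0.04  0.03  0.01] q [-14.   2.  50. 117.  -2.  61. -46.]
```

View pics/w14.png

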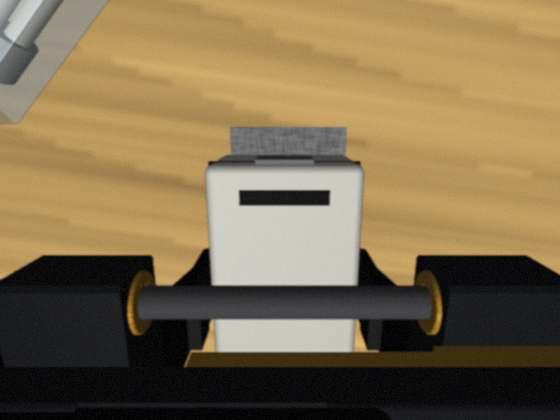

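View pics/s14.png

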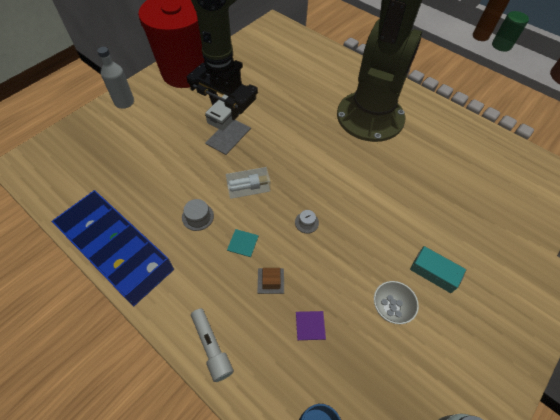

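```bash
python3 - <<'E'
from h import *
from scipy.spatial.transform import Rotation as Ro
c=env.read_camera("wrist"); o=env.get_obs(); R=Ro.from_euler("xyz",o["tool_rot"],degrees=True)
for q,z in (((207,164),.131),((362,164),.131),((231,127.5),.004),((346,127.5),.004)):
  w=ray(c,*q,z); print(q,R.inv().apply(np.r_[w,z]-o["tool_pos"]).round(4))
E
```

```text
(207, 164) [ 0.0563 -0.0294 -0.0046]
(362, 164) [ 0.0563  0.0274 -0.0046]
(231, 127.5) [ 0.0652 -0.0384  0.1224]
(346, 127.5) [0.0653 0.042  0.1223]
```

```bash
python3 -m creep '[{"tx":-0.001,"ty":0.002,"tz":0.01,"rx":0,"ry":0,"rz":0},{"tx":0,"ty":0,"tz":0.02,"rx":0,"ry":0,"rz":0},{"tx":0,"ty":0,"tz":0.02,"rx":0,"ry":0,"rz":0},{"tx":0,"ty":0,"tz":0.016,"rx":0,"ry":0,"rz":0},{"tx":0,"ty":0,"tz":0.01,"rx":0,"ry":0,"rz":0},{"tx":0,"ty":0,"tz":0.005,"rx":0,"ry":0,"rz":0},{"tx":0,"ty":0,"tz":0,"rx":0,"ry":0,"rz":0},{"tx":0,"ty":0,"tz":0,"rx":0,"ry":0,"rz":0}]'; python3 d.py .3766 -.2874 .041 8
```

```text
time_s: 37.83
tool_pos: [0.3762, -0.2892, 0.046]
tool_rot: [180.0, -0.1, 8.0]
force: [-0.6, -0.3, -2.5]
grip_width: 0.0597
pos [ 0.3762 -0.2892  0.046 ] rot [ 1.7997e+02 -6.0000e-02  8.0400e+00] w 0.0597 F [-0.6 -0.3 -2.5] t 37.83
d tool [ 0.0006 -0.0018  0.005 ] turn [ 0.03 -0.06  0.04] q [-11.  12.  49. 121. -12.  51. -37.]
```

```bash
python3 -m creep '[{"tx":0,"ty":-0.001,"tz":0.002,"rx":0,"ry":0,"rz":0},{"tx":0,"ty":0,"tz":0.0015,"rx":0,"ry":0,"rz":0},{"tx":0,"ty":0,"tz":0.001,"rx":0,"ry":0,"rz":0},{"tx":0,"ty":0,"tz":0.001,"rx":0,"ry":0,"rz":0},{"tx":0,"ty":0,"tz":0,"rx":0,"ry":0,"rz":0}]'; python3 d.py .3766 -.2874 .041 8
```

```text
time_s: 38.45
tool_pos: [0.3757, -0.2879, 0.0408]
tool_rot: [-179.9, 0.0, 8.0]
force: [-3.0, 3.1, 9.5]
grip_width: 0.0597
pos [ 0.3757 -0.2879  0.0408] rot [-179.93    0.      8.05] w 0.0597 F [-3.   3.1  9.5] t 38.45
d tool [ 0.0009 -0.0004 -0.0002] turn [-0.07  0.    0.05] q [-11.  12.  49. 121. -12.  51. -37.]
```

The box is down, with about 9 N of contact. Release, retreat and check.

```bash
python3 -m creep '[{"tx":0,"ty":0,"tz":0,"rx":0,"ry":0,"rz":0},{"tx":0,"ty":0,"tz":0,"rx":0,"ry":0,"rz":0},{"tx":0,"ty":0,"tz":0,"rx":0,"ry":0,"rz":0},{"tx":0,"ty":0,"tz":0,"rx":0,"ry":0,"rz":0},{"tx":0,"ty":0,"tz":-0.01,"rx":0,"ry":0,"rz":0},{"tx":0,"ty":0,"tz":-0.025,"rx":0,"ry":0,"rz":0},{"tx":0,"ty":0,"tz":-0.04,"rx":0,"ry":0,"rz":0},{"tx":0,"ty":0,"tz":-0.04,"rx":0,"ry":0,"rz":0},{"tx":0,"ty":0,"tz":-0.02,"rx":0,"ry":0,"rz":0},{"tx":0,"ty":0,"tz":0,"rx":0,"ry":0,"rz":0}]' 0.087
python3 - <<'E'
from h import *
c=env.read_camera("wrist"); cv2.imwrite("pics/w15.png",c["pixels"][:,:,::-1])
s=env.read_camera("scene"); t=env.read_camera("top")
def show(c,u,v): return cv2.convertScaleAbs(cv2.resize(c["pixels"][v:v+54,u:u+50,::-1],(400,432),interpolation=cv2.INTER_CUBIC),alpha=1.3)[66:366]
cv2.imwrite("pics/p15a.png",np.vstack([np.hstack([show(t,222,213),show(t,301,142)]),np.hstack([show(t,205,147),show(s,246,254)])]))
cv2.imwrite("pics/p15b.png",np.hstack([show(s,282,195),show(s,173,190)]))
E
```

```text
time_s: 39.7
tool_pos: [0.3767, -0.2886, 0.1769]
tool_rot: [179.9, -0.2, 8.0]
force: [-0.8, -0.3, -0.8]
grip_width: 0.0871
```

View pics/w15.png

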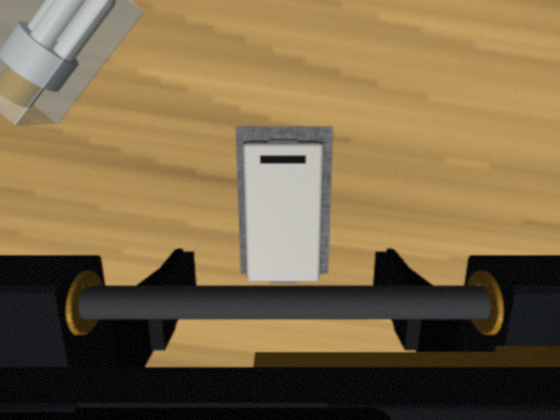

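View pics/p15a.png

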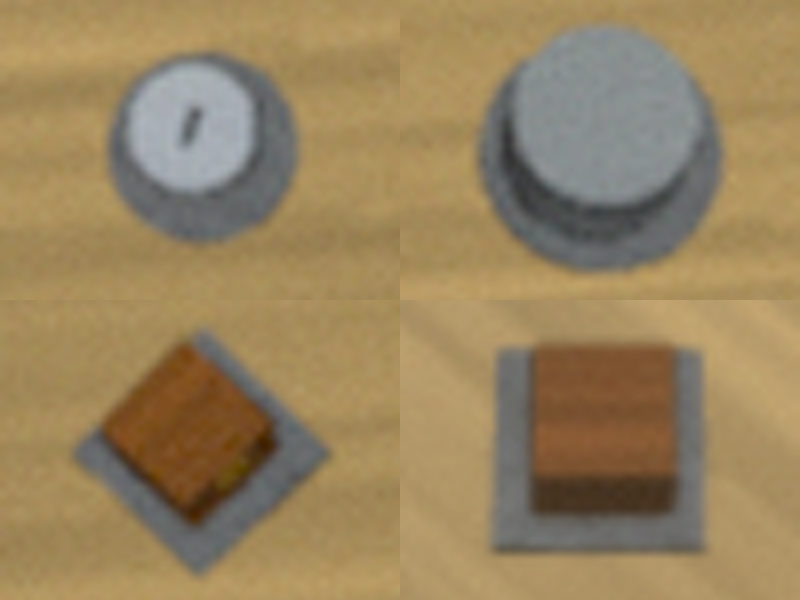

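View pics/p15b.png

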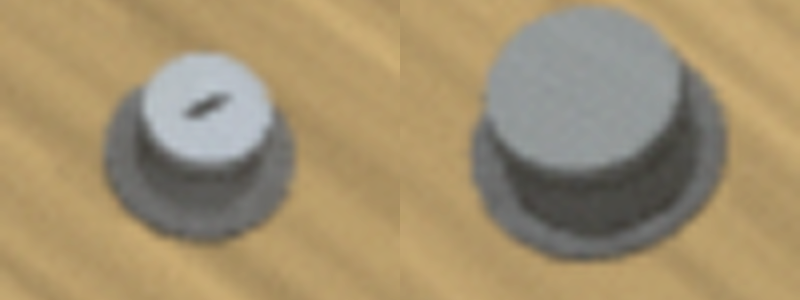

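```bash
python3 - <<'E'
from h import *
t=env.read_camera("top"); s=env.read_camera("scene"); c=env.read_camera("wrist")
f=lambda c,u,v,x,y,z:(ray(c,u+(x+.5)/8-.5,v+(y+66.5)/8-.5,z)*1000).round(1)
print("rs 460,98:",f(t,222,213,192,126,.038),f(s,282,195,209,108,.038))
print("rl 645,-139:",f(t,301,142,206,116,.046),f(s,173,190,184.5,88,.046))
print("sq 651.5,136:",f(t,205,147,188,128,.038),f(s,246,254,204,109.5,.038))
g=lambda q,z:np.mean([ray(c,*p,z) for p in q],0).round(4)
print("ob box",g([(244,144),(323,144),(320,281),(246,281)],.046),"pad",g([(236,127),(333,127),(328,273),(240,273)],.004))
hs=cv2.cvtColor(t["pixels"],cv2.COLOR_RGB2HSV); cv2.imwrite("pics/t16.png",t["pixels"][:,:,::-1])
E
```

```text
rs 460,98: [462.3  98.7] [460.9  99.9]
rl 645,-139: [ 645.6 -136.5] [ 645.4 -135.1]
sq 651.5,136: [649.9 136.4] [651.1 137.9]
ob box [ 0.3738 -0.2857] pad [ 0.373  -0.2865]
```

View pics/t16.png

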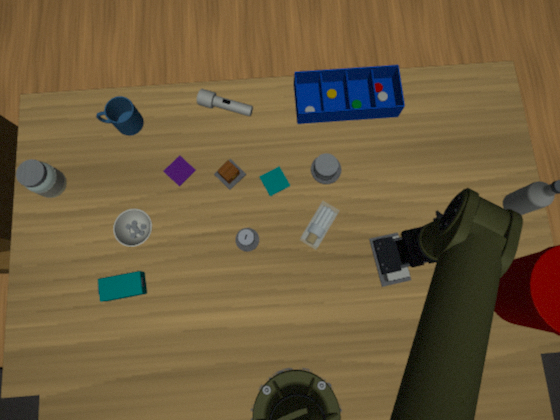

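All four are within about 4 mm of their pad centres. The bowl (132,228) and bulb (320,225) are at their starting pixels, and the gripper is clear. Handing in.

```bash
python3 -c "
from cell import env
print(env.sign_off())"
```

```text
the job is handed in; nothing more can be done
None
```

All four containers are standing on their own grey pads, and I handed the job in at about 40 s of the 120 s allowed. No verdict was reported. I took each pile apart upper one first: small tin, square box, large tin, then oblong box. Each was carried singly and held until it was down on the felt.

My last camera checks put the container centres this far from their pad centres (limit 10 mm):

| Container | Offset from pad centre |
|---|---|
| Small tin | about 2 mm |
| Square box | about 2 mm |
| Large tin | 2.5–4 mm |
| Oblong box | about 1 mm |

- **Alignment:** both boxes look lined up with their pad edges, and all four containers look upright.
- **Bowl and bulb:** both are where they started in the top image.
- **Disagreements:** the wrist camera read 2–4 mm off from the two fixed cameras. I allowed for that when placing, and checked the oblong box against its pad in the wrist view only, because the arm hid it from above. My first move command was refused for missing keys; nothing moved.

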